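Make up two jewellery class kits

TASK

Make up two class kits from the stock on the bench, each thing lying flat on the floor of its bay and let go. The blue tray is the sawing kit: the wooden bench pin in the long bay, and the tub of copper blanks and the green stick of blade wax in the two square bays, one in each, either way round; the white tray is the beading kit: the yellow-handled pliers in the long bay and the tub of turquoise beads in either square bay. Keep the tubs upright, and leave the tub of black beads and the black-handled cutters where they lie.

Things in the scene. Friction and masses are not known exactly. Their poses are not given: they have to be found in the camera images.
- blue_tray: The blue plastic kit tray. Fixed; 168 (x) by 172 (y) mm, 12 high, walls and dividers 4 thick, floor 4 (so 8 mm deep). Origin: centre of the underside; z up. One long bay on the +x side (76 by 164 mm inside, long along y, centre x=+42, y=0 mm); two square bays on the -x side (80 by 80 mm inside, centres x=-40, y=+42 and y=-42 mm).
- white_tray: The white plastic kit tray. Fixed; 168 (x) by 172 (y) mm, 12 high, walls and dividers 4 thick, floor 4 (so 8 mm deep). Origin: centre of the underside; z up. One long bay on the +x side (76 by 164 mm inside, long along y, centre x=+42, y=0 mm); two square bays on the -x side (80 by 80 mm inside, centres x=-40, y=+42 and y=-42 mm).
- bench_pin: Bench pin: a pale hardwood block 130 mm long (x), 46 mm wide (y) and 22 mm thick, lying flat, about 90 g. Origin: centre of the underside; z up. The +x end has a V notch 55 mm deep and slopes down to 13 mm; the solid part with parallel sides runs from x=-65 to x=+10 mm.
- flat_pliers: Flat-nose pliers with yellow handles, lying flat, shut and stiff, about 90 g: 135 mm long (x), 52 mm wide over the handles (y), 12 mm thick. Origin: middle of the length, on the underside; z up; jaws towards +x. The steel joint is a block 24 mm long, 18 mm wide and 12 mm high with its centre at x=+15 mm, good to grip; behind it the handles spread.
- cutters: Side cutters with black handles and short dark jaws, lying flat; built like the pliers but 118 mm long, jaws towards +x (origin 67 mm from the handle ends, on the underside, under the centre line). Not part of either kit: stays where it lies.
- copper_tub: Closed round clear tub, 54 mm across and 30 mm high, standing on the bench, lid up, about 60 g. Origin: centre of the underside; z up through the lid. Inside, seen through the lid: copper-coloured flat discs (copper blanks).
- turquoise_tub: Closed round clear tub, 54 mm across and 30 mm high, standing on the bench, lid up, about 60 g. Origin: centre of the underside; z up through the lid. Inside, seen through the lid: turquoise beads.
- black_tub: Closed round clear tub, 54 mm across and 30 mm high, standing on the bench, lid up, about 60 g. Origin: centre of the underside; z up through the lid. Inside, seen through the lid: black beads. Not part of either kit: stays where it stands.
- wax_stick: Green stick of saw-blade wax with a white paper band, lying flat: 60 mm long (x), 24 mm wide (y), 22 mm high, about 35 g. Origin: centre of the underside; z up.

How it is judged:
By the outcome, as a careful person would: the job done as asked, in the order asked, and still so for the second after the job is handed in, with the robot touching nothing.
It also fails if it takes over 120 s, if anything falls off the work surface, if the arm or the gripper's body presses on something with over 40 N, if the wrist force passes 120 N, or if a joint passes its speed limit or range.

ROBOT

A 6-joint arm with a two-finger parallel gripper is mounted at the origin on the work surface. World frame = base frame: x ahead of the robot, y to its left, z up, the work surface at z = 0. Lengths are in m, angles in rad, forces in N, time in s.
With the tool pointing down it reaches from about 0.275 to 0.85 m from the base axis. Payload 5.2 kg.
Tool frame: the origin (TCP) lies midway between the tips of the shut fingers; the grasp point (between the pads) lies manip.tcp_to_grasp behind it (manip.tcp_to_grasp is the distance from the TCP to the grasp point, in m); z points along the fingers, x is the direction in which the jaws open and shut, and the axes are right-handed (so a half turn about z gives the same grasp; the last joint's range is limited). The gripper opens to 85 mm and grips with 20 to 120 N. Pads are 22 mm wide; open, the fingers measure 114 mm over their backs; the gripper's body (76 mm by 85 mm) begins 54 mm behind the grasp point. The pads swing forward as they close: fully open they stand 13 mm farther back than shut.
Start: joints at [1.129, 0.259, 1.535, -0, 1.348, -0.203], TCP at [0.13, 0.534, 0.231] pointing down, gripper open.
Joint ranges: [-3.14, 3.14], [-0.91, 2.08], [0.19, 2.58], [-1.22, 4.36], [0.22, 2.71], [-3.12, 3.12]. Speed limits (rad/s): [2.57, 2.57, 3.14, 3.14, 3.14, 3.14].

INTERFACE

Orientations are given as a 3x3 rotation matrix whose columns are the frame's x, y, z axes.
In Python, from station import manip gives the robot as it stands.
- The arm moves only by the tool drive_tool, never from a script. Its argument "increments" is a list of rows, each a list of 7 numbers: the shift along the tool's x, y, z in units of 0.3 m (1.0 is 0.3 m), then the turn, a rotation vector about the tool's x, y, z in units of 60 degrees (1.0 is 60 degrees), then the finger opening in mm, from 0 to 85.4. A call has exactly 5 rows; each row is the pose to reach, as a shift and turn from the pose measured when the call began, along the tool's axes at that moment; what a row does not reach only later rows make up. A row lasts 1/12 s, in which the tool goes at most 41.7 mm and 7.16 degrees, less where a joint would pass 70% of its speed; a pose out of reach is approached as far as the arm can. A call with a number of a shift or a turn outside -1 to 1 is refused whole. A call with a gripper value outside its range is refused whole. The fingers move at their own pace and stop on an object; "squeeze" is the grip in N (left out, the last holds). Time passes only in rows, so rows that repeat a pose let the fingers close, or fill a call up. It gives the time, the measured TCP pose, the force and the opening at its end, in the units of the state.
- manip.sense(): the state, without advancing time (a new reading comes with each control period).
- manip.capture(name): name is "scene" or "top"; returns the picture (420x560x3 uint8, red, green, blue); there is no depth.
- manip.camera_model(name): a dict with "K" (3x3 intrinsics, pixels), "k1" (the pictures are not rectified: a ray, as slopes to the right and down, at radius r is drawn at 1 + k1 r^2 times it, then the intrinsics apply), "rvec" (rotation vector, rad) and "tvec" (3), from world to camera coordinates, as OpenCV has them. Camera axes: x right, y down, z forward; pixel columns grow to the right and rows downward; lengths in m; the calibration is good to about 2 mm. A picture is of the moment at which its call begins. camera_model takes no time and is no camera call.
- manip.finish_job(): hands the job in, once; it reports no verdict.
Trained networks look in the newest picture that a camera, given by its name, has taken for a name from the list of things; names that differ only in an ending like _2 or _b are one class to them, and where a whole thing is asked for, a point or a joint stands for the part that bears it (a point fixed in the world has none). Each returns a list of dicts, best first, with "confidence" (0 to 1); they miss things now and then, are a little off and sometimes report something else, mostly with a low value. They report only what shows in the picture. A call takes as long as a camera call.
- manip.recognise(camera, name): "point" ([column, row] in pixels, amid what is visible of it).
The state is a dict: "time": time; "joints": joint angles; "joint_vel": joint speeds; "tau": joint torques, N m; "tcp_pos": TCP position; "tcp_rot": TCP orientation; "wrist_force": force on the tool from outside, world axes, zero at the start; "torque": the same for the moment, N m; "opening": opening from 0.0 (shut) to 1.0 (fully open).
Only numpy, scipy, OpenCV 4.12 (cv2) and the standard library are available. Lean on these libraries where they do the work, as an engineer would, in place of code of your own. Each camera call takes 0.05 s, during which the arm holds its last target.

## Working session

There is one attempt and no reset: what is moved stays moved. The work goes in short steps, Python scripts to look and compute and a tool call to move; the robot and the scene stay as the last step left them, time stands still between calls to the robot, and variables do not carry over. Pictures are saved under pics/ and viewed, and the job is handed in when it is done.

Besides the shell and the picture viewer there is one more tool, called after "Call:" by a JSON object that holds its "fn" and its "kwargs". drive_tool: Moves the arm, as the interface text tells. Shifts and turns lie within -1 to 1; 1 stands for 0.3 m of shift or 60 degrees of turn. Its arguments: {"type":"object","properties":{"increments":{"type":"array"},"squeeze":{"type":"number"}},"required":["increments"]}

```bash
mkdir -p pics; cat > h.py <<'E'
import numpy as np, cv2
from station import manip
def shot(cam,fn):
    im=manip.capture(cam); cv2.imwrite('pics/'+fn,cv2.cvtColor(im,cv2.COLOR_RGB2BGR)); return im
def ray(cam,px):
    m=manip.camera_model(cam);K=np.array(m['K']);k=m['k1']
    d=np.linalg.inv(K)@[px[0],px[1],1.];s=d[:2];u=s.copy()
    for _ in range(30): u=s/(1+k*(u@u))
    R=cv2.Rodrigues(np.array(m['rvec'],float))[0];t=np.array(m['tvec']).ravel()
    return -R.T@t, R.T@np.array([u[0],u[1],1])
def at(cam,px,z):
    c,d=ray(cam,px); return c+d*(z-c[2])/d[2]
def proj(cam,P):
    m=manip.camera_model(cam);K=np.array(m['K']);R=cv2.Rodrigues(np.array(m['rvec'],float))[0]
    c=R@np.array(P)+np.array(m['tvec']).ravel();s=c[:2]/c[2];s=s*(1+m['k1']*(s@s));return (K@[s[0],s[1],1])[:2]
E
python3 - <<'E'
from h import *
np.set_printoptions(precision=4,suppress=True)
for c in('top','scene'):
    shot(c,c+'0.png'); print(c,ray(c,(280,210)))
for n,z in dict(blue_tray=.012,white_tray=.012,bench_pin=.02,flat_pliers=.01,cutters=.01,copper_tub=.03,turquoise_tub=.03,black_tub=.03,wax_stick=.022).items():
    for r in manip.recognise('top',n)[:3]: print(n,np.array(r['point']),r['confidence'],at('top',r['point'],z))
s=manip.sense();print(s); print(manip.tcp_to_grasp)
E
```

```text
top (array([ 0.3884, -0.0095,  1.0678]), array([ 0.145 ,  0.0091, -0.9894]))
scene (array([ 0.8732, -0.5616,  0.7664]), array([-0.3156,  0.5764, -0.7538]))
blue_tray [338.9 237.5] 0.65 [ 0.4749 -0.1561  0.012 ]
blue_tray [339.4 167.5] 0.37 [ 0.6632 -0.1559  0.012 ]
white_tray [227.2 233.4] 0.9 [0.477 0.137 0.012]
white_tray [159.8 187.3] 0.29 [0.5953 0.3246 0.012 ]
white_tray [218.1 163.7] 0.25 [0.6645 0.1709 0.012 ]
bench_pin [217.2 166.4] 0.65 [0.6549 0.1716 0.02  ]
bench_pin [285.2 165.5] 0.59 [ 0.6624 -0.0101  0.02  ]
flat_pliers [126.7 239.6] 0.82 [0.4525 0.4035 0.01  ]
cutters [343.  167.5] 0.87 [ 0.664  -0.1659  0.01  ]
copper_tub [409.5 197.9] 0.63 [ 0.5824 -0.3382  0.03  ]
turquoise_tub [215.4 164.7] 0.58 [0.6569 0.1749 0.03  ]
black_tub [160.2 188.9] 0.8 [0.5875 0.3175 0.03  ]
wax_stick [429.8 244.9] 0.59 [ 0.4613 -0.3919  0.022 ]
{'time': 0.55, 'joints': array([ 1.1293,  0.2586,  1.535 ,  0.    ,  1.348 , -0.2028]), 'joint_vel': array([-0.0006, -0.0007, -0.0025,  0.001 ,  0.0001,  0.0006]), 'tau': array([ -0.003 , -44.5605, -29.0712,  -0.0004,   0.0015,  -0.    ]), 'tcp_pos': array([0.13  , 0.5344, 0.2313]), 'tcp_rot': array([[ 0.2364,  0.9716, -0.    ],
       [ 0.9716, -0.2364, -0.    ],
       [-0.    , -0.    , -1.    ]]), 'wrist_force': array([-0.0607,  0.0556,  0.5314]), 'torque': array([ 0.0411,  0.0329, -0.0656]), 'opening': 0.9982381273432658}
0.0187
```

View pics/top0.png

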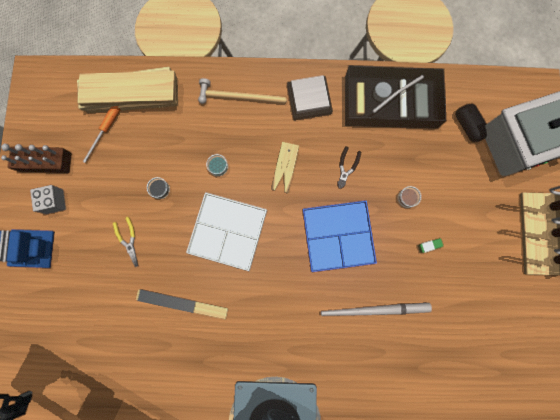

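View pics/scene0.png

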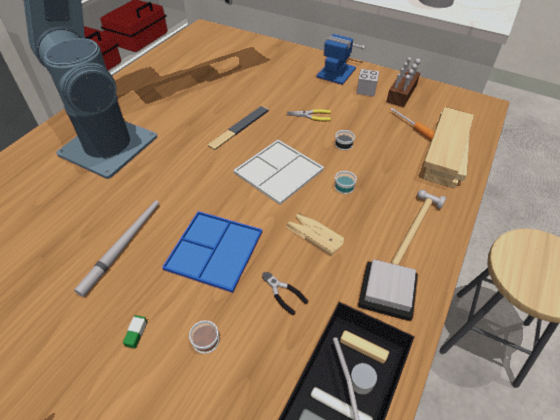

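```bash
python3 - <<'E'
import cv2
im=cv2.imread('pics/top0.png')
cv2.imwrite('pics/topL.png',cv2.resize(im[140:290,80:280],(800,600),interpolation=cv2.INTER_CUBIC))
cv2.imwrite('pics/topR.png',cv2.resize(im[140:290,265:465],(800,600),interpolation=cv2.INTER_CUBIC))
E
```

```text
(no output)
```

View pics/topL.png

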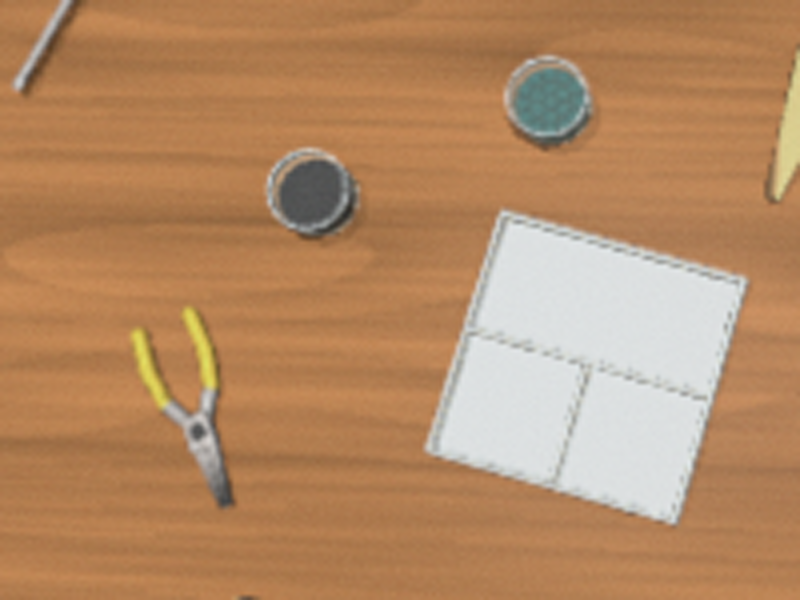

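View pics/topR.png

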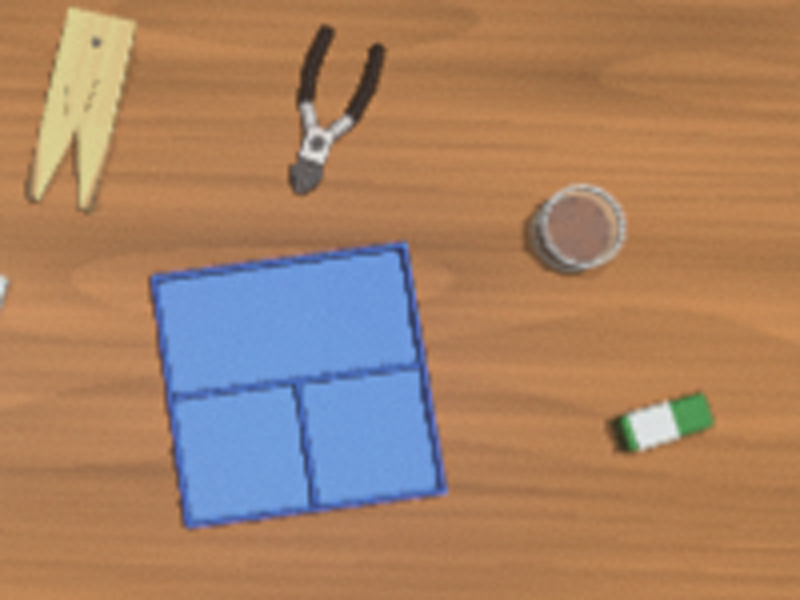

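The top view shows the blue tray near (339,237) and the white tray near (227,232). The pin is at (286,167), the pliers at (127,245), the copper tub at (410,197), the turquoise tub at (217,165) and the wax at (431,245). The black tub (158,188) and cutters (347,167) stay where they are. The network's turquoise and black points agree with the picture, but its first guess for the bench pin was the turquoise tub, so I'll discard that one. Next I'll fit poses by fitting the models' outlines.

```bash
cat > fit.py <<'E'
from h import *
from scipy.optimize import least_squares
np.set_printoptions(precision=4,suppress=True)
def L(u,v): return np.array([80+(u+.5)/4-.5,140+(v+.5)/4-.5])
def R(u,v): return np.array([265+(u+.5)/4-.5,140+(v+.5)/4-.5])
models={
'blue':([(84,86,12),(84,-86,12),(-84,-86,12),(-84,86,12)],[R(151,277),R(406,243),R(447,493),R(188,527)],0.0),
'white':([(84,86,12),(84,-86,12),(-84,-86,12),(-84,86,12)],[L(502,211),L(747,279),L(675,523),L(428,452)],0.0),
'pin':([(-65,-23,22),(-65,23,22),(65,-20,13),(65,20,13)],[R(68,8),R(135,20),R(33,202),R(85,211)],3.1),
'wax':([(30,12,22),(30,-12,22),(-30,-12,22),(-30,12,22)],[R(620,414),R(704,393),R(714,426),R(630,450)],1.7),
'pliers':([(67,0,6),(15,0,12),(-67,-22,10),(-67,22,10)],[L(227,504),L(198,431),L(137,331),L(189,309)],3.2),
}
def main():
    out={}
    for n,(P,px,th0) in models.items():
        P=np.array(P)/1000.;px=np.array(px)
        c0=np.mean([at('top',p,.015) for p in px],0)
        def W(q): 
            c,s=np.cos(q[2]),np.sin(q[2]); return np.c_[q[0]+c*P[:,0]-s*P[:,1],q[1]+s*P[:,0]+c*P[:,1],P[:,2]]
        f=lambda q:(np.array([proj('top',w) for w in W(q)])-px).ravel()
        best=min((least_squares(f,[c0[0],c0[1],t]) for t in np.arange(0,6.3,.7)),key=lambda r:r.cost)
        out[n]=best.x; print(n,best.x,'deg',np.degrees(best.x[2])%360,'res',best.fun)
    for n,p in dict(copper=R(582,227),turq=L(548,98),black=L(310,191)).items(): print(n,at('top',p,.03))
    for n,q in (('copper',(204,331)),('turq',(345,180))):print(n,'scene',at('scene',q,.03))
main()
E
python3 fit.py
python3 - <<'E'
import cv2
im=cv2.imread('pics/scene0.png')
cv2.imwrite('pics/s1.png',cv2.resize(im[90:240,200:400],(800,600),interpolation=cv2.INTER_CUBIC))
cv2.imwrite('pics/s2.png',cv2.resize(im[220:370,110:310],(800,600),interpolation=cv2.INTER_CUBIC))
E
```

```text
blue [ 0.4801 -0.1568  0.1619] deg 9.274675753472604 res [-0.1426 -0.4677  0.1728 -0.4422  0.3274  0.2018 -0.3517  0.6576]
white [ 0.4837  0.1391 -0.2446] deg 345.98284397846453 res [-0.246  -0.4506  0.3974 -0.2267  0.5486  0.5148 -0.7129  0.1089]Traceback (most recent call last):
  File "fit.py", line 25, in <module>
    main()
    ~~~~^^
  File "fit.py", line 21, in main
    best=min((least_squares(f,[c0[0],c0[1],t]) for t in np.arange(0,6.3,.7)),key=lambda r:r.cost)
  File "fit.py", line 21, in <genexpr>
    best=min((least_squares(f,[c0[0],c0[1],t]) for t in np.arange(0,6.3,.7)),key=lambda r:r.cost)
              ~~~~~~~~~~~~~^^^^^^^^^^^^^^^^^^^
    return func(*args, **kwargs)
    result = trf(vector_fun.fun, vector_fun.jac, x0, f0, J0, lb, ub, ftol, xtol,
                 gtol, max_nfev, x_scale, loss_function, tr_solver,
                 tr_options.copy(), verbose, callback=callback_wrapped)
    return trf_no_bounds(
        fun, jac, x0, f0, J0, ftol, xtol, gtol, max_nfev, x_scale,
        loss_function, tr_solver, tr_options, verbose, callback=callback)
    J = jac(x)
    se
[... 654 characters left out ...]
f_eval - f0 for f_eval in f_evals]
                                    ^^^^^^^
    f = np.atleast_1d(self.fun(x, *self.args, **self.kwargs))
                      ~~~~~~~~^^^^^^^^^^^^^^^^^^^^^^^^^^^^^^
    return np.atleast_1d(self.fun(x))
                         ~~~~~~~~^^^
    return self.f(x, *self.args, **self.kwargs)
           ~~~~~~^^^^^^^^^^^^^^^^^^^^^^^^^^^^^^
  File "fit.py", line 20, in <lambda>
    f=lambda q:(np.array([proj('top',w) for w in W(q)])-px).ravel()
                          ~~~~^^^^^^^^^
  File "h.py", line 14, in proj
    m=manip.camera_model(cam);K=np.array(m['K']);R=cv2.Rodrigues(np.array(m['rvec'],float))[0]
ValueError: time passes only in moves, steps and waits
```

View pics/s1.png

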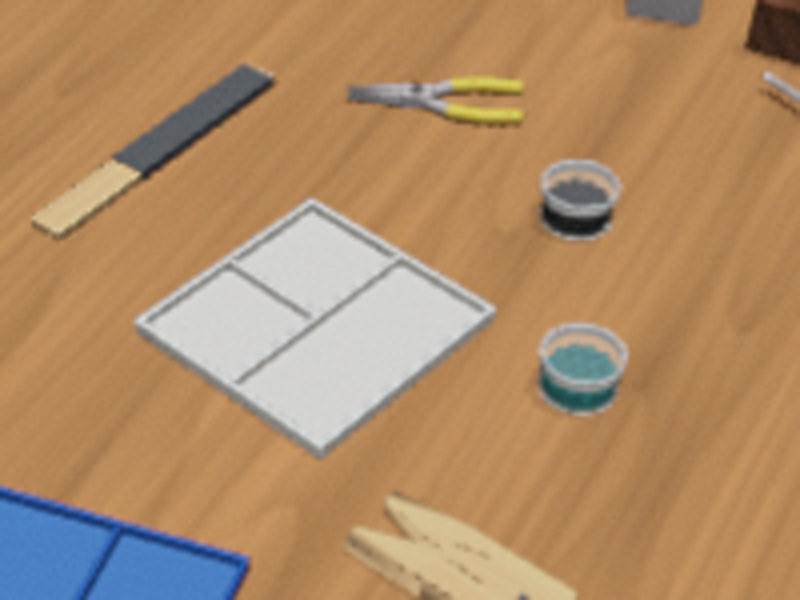

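View pics/s2.png

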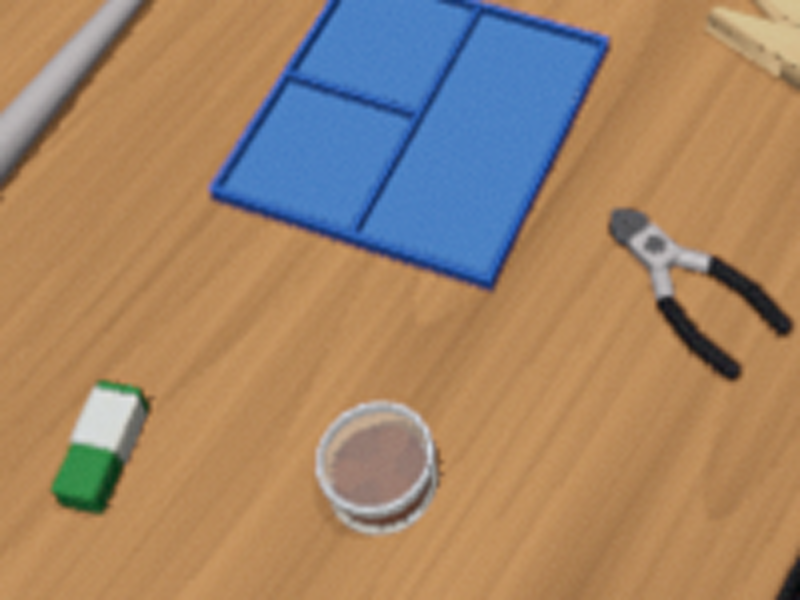

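The scene camera agrees on what is where. In its crops, the turquoise lid is centred at (346,178) and the copper lid at (204,334). The fit crashed because it called `camera_model` too often without time passing, so I'll cache the calibration.

```bash
python3 - <<'E'
import pickle
from station import manip
pickle.dump({c:manip.camera_model(c) for c in('top','scene')},open('cam.pkl','wb'))
E
sed -i "s/manip.camera_model(cam)/CM[cam]/; 2a import pickle; CM=pickle.load(open('cam.pkl','rb'))" h.py
sed -i "s/(204,331)/(200+584\/4,90+352\/4)/; s/(345,180)/(0,0)/; s/'copper',(200/'turq',(200/; s/'turq',(0,0)/'copper',(110+377\/4,220+457\/4)/; s/(n,'scene'/(n,'scene'/" fit.py
python3 fit.py
```

```text
blue [ 0.4801 -0.1568  0.1619] deg 9.274675753472604 res [-0.1426 -0.4677  0.1728 -0.4422  0.3274  0.2018 -0.3517  0.6576]
white [ 0.4837  0.1391 -0.2446] deg 345.98284397846453 res [-0.246  -0.4506  0.3974 -0.2267  0.5486  0.5148 -0.7129  0.1089]
pin [ 0.6587 -0.0089  2.9577] deg 169.46109643463248 res [-0.1846  0.3043 -0.1966  0.7777 -0.657  -0.961   1.0329 -0.0937]
wax [ 0.4619 -0.3961  6.5169] deg 13.39292921044347 res [ 4.4604 -8.7098 -7.7429 -5.3421 -4.4474  8.9847  7.7016  4.9127]
pliers [ 0.445   0.3995 -2.7345] deg 203.32456805720307 res [ 0.1848  0.6672  0.3383  0.3573 -1.4618 -0.2703  0.9215 -0.7932]
copper [ 0.5865 -0.3399  0.03  ]
turq [0.6585 0.1717 0.03  ]
black [0.5914 0.326  0.03  ]
turq scene [0.6598 0.1766 0.03  ]
copper scene [ 0.589  -0.3386  0.03  ]
```

```bash
sed -i "s/^'wax':.*/'wax':([(-30,12,22),(30,12,22),(30,-12,22),(-30,-12,22)],[R(624,414),R(704,392),R(714,423),R(635,446)],1.7),/" fit.py; python3 fit.py | grep wax
cat > mv.py <<'E'
# plan: target tcp x,y,z + jaw axis yaw (deg, mod 180) -> increments in tool axes
import sys
from h import *
def plan(x,y,z,yaw):
    s=manip.sense();p=np.array(s['tcp_pos']);R=np.array(s['tcp_rot'])
    best=None
    for k in (0,180):
        a=np.radians(yaw+k);xa=np.array([np.cos(a),np.sin(a),0]);T=np.c_[xa,np.cross([0,0,-1],xa),[0,0,-1]]
        rv=cv2.Rodrigues(R.T@T)[0].ravel()
        if best is None or np.linalg.norm(rv)<np.linalg.norm(best): best=rv
    d=R.T@(np.array([x,y,z])-p)
    print('shift',np.round(d/.3,3),'turn',np.round(best/np.radians(60),3),'dist',round(float(np.linalg.norm(d)),3),'j6',round(float(s['joints'][5]),2),'F',np.round(s['wrist_force'],1),'op',round(s['opening'],2),'t',round(s['time'],2), 'tcp',np.round(p,4))
plan(*map(float,sys.argv[1:5]))
E
python3 - <<'E'
import numpy as np
def bay(t,dx,dy):
    c,s=np.cos(t[2]),np.sin(t[2]); return (t[0]+c*dx-s*dy,t[1]+s*dx+c*dy)
b=(.4801,-.1568,.1619);w=(.4837,.1391,-.2446)
for n,t in(('b',b),('w',w)):
    for d in((.042,0),(-.04,.042),(-.04,-.042)): print(n,d,np.round(bay(t,*d),4))
E
```

```text
wax [ 0.463  -0.3977 -1.2724] deg 287.0982602908538 res [-0.925  -0.1738  0.6834 -0.8577  1.0812  0.2606 -0.825   0.7476]
b (0.042, 0) [ 0.5216 -0.15  ]
b (-0.04, 0.042) [ 0.4339 -0.1218]
b (-0.04, -0.042) [ 0.4474 -0.2047]
w (0.042, 0) [0.5244 0.1289]
w (-0.04, 0.042) [0.4551 0.1895]
w (-0.04, -0.042) [0.4347 0.108 ]
```

```bash
python3 mv.py .6705 -.0111 .12 79.5
```

```text
shift [-1.341  2.18   0.371] turn [-0.     0.    -0.053] dist 0.776 j6 -0.2 F [-0.1  0.1  0.5] op 1.0 t 0.55 tcp [0.13   0.5344 0.2313]
```

Call:
{"fn": "drive_tool", "kwargs": {"increments": [[-0.45, 0.73, 0.12, 0, 0, -0.05, 85], [-0.45, 0.73, 0.12, 0, 0, -0.05, 85], [-0.45, 0.73, 0.12, 0, 0, -0.05, 85], [-0.45, 0.73, 0.12, 0, 0, -0.05, 85], [-0.45, 0.73, 0.12, 0, 0, -0.05, 85]], "squeeze": 60}}

```text
time: 0.97
tcp_pos: [0.2759, 0.3863, 0.2024]
tcp_rot: [[0.184, 0.983, 0.001], [0.983, -0.184, 0.0], [0.001, 0.001, -1.0]]
wrist_force: [1.3, 0.5, 0.1]
opening: 0.992
```

Call:
{"fn": "drive_tool", "kwargs": {"increments": [[-0.45, 0.73, 0.12, 0, 0, 0, 85], [-0.45, 0.73, 0.12, 0, 0, 0, 85], [-0.45, 0.73, 0.12, 0, 0, 0, 85], [-0.45, 0.73, 0.12, 0, 0, 0, 85], [-0.45, 0.73, 0.12, 0, 0, 0, 85]]}}

```text
time: 1.38
tcp_pos: [0.4289, 0.247, 0.1738]
tcp_rot: [[0.185, 0.983, 0.001], [0.983, -0.185, 0.001], [0.001, 0.001, -1.0]]
wrist_force: [0.9, 0.8, -0.4]
opening: 0.996
```

```bash
python3 mv.py .6705 -.0111 .12 79.5
```

```text
shift [-0.697  0.95   0.18 ] turn [ 0.001 -0.001 -0.002] dist 0.358 j6 -1.09 F [ 0.9  0.8 -0.4] op 1.0 t 1.38 tcp [0.4289 0.247  0.1738]
```

Call:
{"fn": "drive_tool", "kwargs": {"increments": [[-0.697, 0.95, 0.18, 0, 0, 0, 85], [-0.697, 0.95, 0.18, 0, 0, 0, 85], [-0.697, 0.95, 0.18, 0, 0, 0, 85], [-0.697, 0.95, 0.18, 0, 0, 0, 85], [-0.697, 0.95, 0.18, 0, 0, 0, 85]]}}

```text
time: 1.8
tcp_pos: [0.5695, 0.0963, 0.1423]
tcp_rot: [[0.185, 0.983, 0.002], [0.983, -0.185, 0.001], [0.001, 0.001, -1.0]]
wrist_force: [1.0, 0.6, 0.6]
opening: 0.996
```

```bash
python3 mv.py .6705 -.0111 .08 79.5
```

```text
shift [-0.29   0.397  0.208] turn [ 0.001 -0.001 -0.003] dist 0.16 j6 -1.41 F [1.  0.6 0.6] op 1.0 t 1.8 tcp [0.5695 0.0963 0.1423]
```

Call:
{"fn": "drive_tool", "kwargs": {"increments": [[-0.29, 0.397, 0.208, 0, 0, 0, 85], [-0.29, 0.397, 0.208, 0, 0, 0, 85], [-0.29, 0.397, 0.208, 0, 0, 0, 85], [-0.29, 0.397, 0.208, 0, 0, 0, 85], [-0.29, 0.397, 0.208, 0, 0, 0, 85]]}}

```text
time: 2.22
tcp_pos: [0.6728, -0.0169, 0.0758]
tcp_rot: [[0.189, 0.982, -0.0], [0.982, -0.189, -0.001], [-0.001, -0.0, -1.0]]
wrist_force: [-0.4, -0.4, -0.4]
opening: 0.997
```

```bash
python3 mv.py .6705 -.0111 .007 79.5; python3 - <<'E'
from h import *
shot('top','t1.png'); shot('scene','s1b.png')
im=cv2.imread('pics/t1.png');cv2.imwrite('pics/t1c.png',cv2.resize(im[100:220,205:365],(640,480),interpolation=cv2.INTER_CUBIC))
im=cv2.imread('pics/s1b.png');cv2.imwrite('pics/s1c.png',cv2.resize(im[120:270,230:430],(800,600),interpolation=cv2.INTER_CUBIC))
E
```

```text
shift [ 0.018 -0.011  0.229] turn [-0.     0.001 -0.007] dist 0.069 j6 -1.57 F [-0.4 -0.4 -0.4] op 1.0 t 2.22 tcp [ 0.6728 -0.0169  0.0758]
```

View pics/s1c.png

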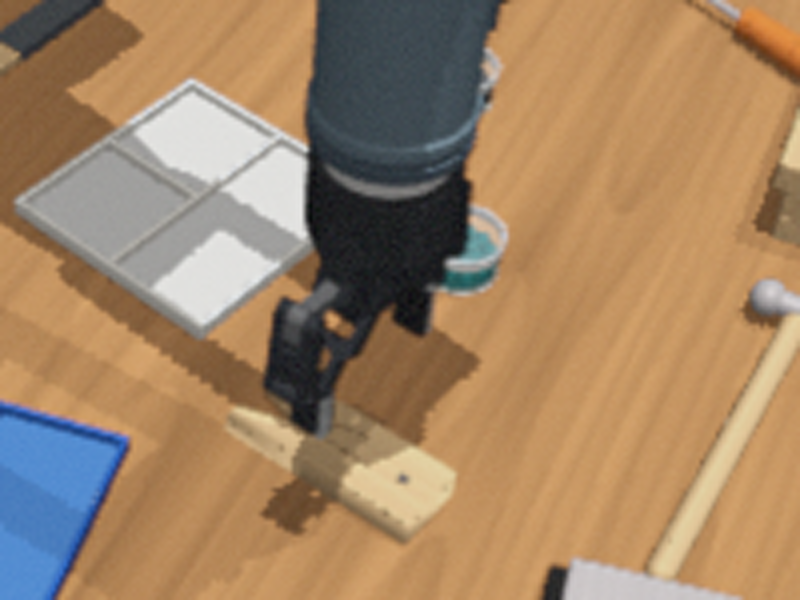

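The fingers straddle the pin's solid part, around (312,225) in the scene picture, so I'll go down.

Call:
{"fn": "drive_tool", "kwargs": {"increments": [[0.018, -0.011, 0.1, 0, 0, -0.007, 85], [0.018, -0.011, 0.17, 0, 0, -0.007, 85], [0.018, -0.011, 0.229, 0, 0, -0.007, 85], [0.018, -0.011, 0.229, 0, 0, -0.007, 85], [0.018, -0.011, 0.229, 0, 0, -0.007, 85]]}}

```text
time: 2.73
tcp_pos: [0.667, -0.005, 0.0098]
tcp_rot: [[0.179, 0.984, -0.002], [0.984, -0.179, 0.002], [0.002, -0.003, -1.0]]
wrist_force: [0.2, -0.3, 0.0]
opening: 0.996
```

Call:
{"fn": "drive_tool", "kwargs": {"increments": [[0, 0, 0, 0, 0, 0, 60], [0, 0, 0, 0, 0, 0, 35], [0, 0, 0, 0, 0, 0, 30], [0, 0, 0, 0, 0, 0, 30], [0, 0, 0, 0, 0, 0, 30]]}}

```text
time: 3.15
tcp_pos: [0.6683, -0.0051, 0.012]
tcp_rot: [[0.179, 0.984, 0.001], [0.984, -0.179, 0.002], [0.002, 0.001, -1.0]]
wrist_force: [-0.3, 0.6, 6.8]
opening: 0.518
```

```bash
python3 mv.py .6705 -.0111 .1 79.5;  python3 - <<'E'
from h import *
shot('scene','s2b.png')
im=cv2.imread('pics/s2b.png');cv2.imwrite('pics/s2c.png',cv2.resize(im[170:270,260:400],(784,560),interpolation=cv2.INTER_CUBIC))
E
```

```text
shift [-0.018  0.011 -0.293] turn [ 0.001 -0.002  0.003] dist 0.088 j6 -1.57 F [-0.3  0.6  6.8] op 0.52 t 3.15 tcp [ 0.6683 -0.0051  0.012 ]
```

View pics/s2c.png

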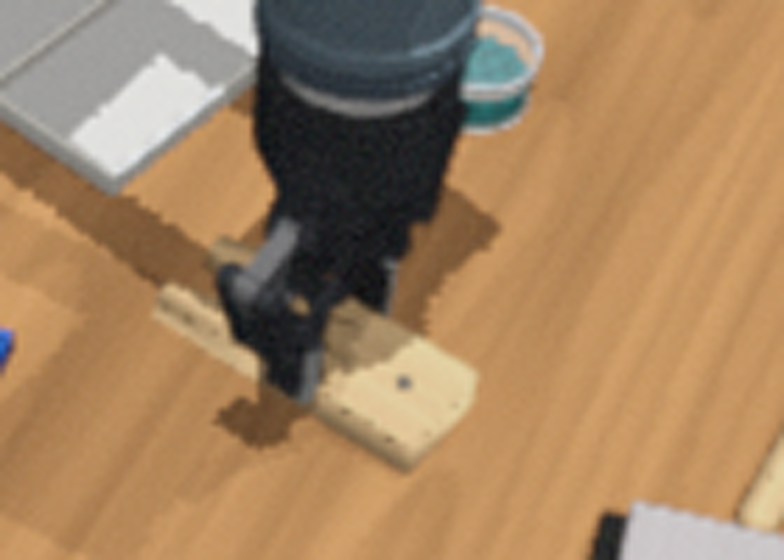

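Call:
{"fn": "drive_tool", "kwargs": {"increments": [[0, 0, -0.05, 0, 0, 0, 30], [0, 0, -0.12, 0, 0, 0, 30], [0, 0, -0.2, 0, 0, 0, 30], [0, 0, -0.29, 0, 0, 0, 30], [0, 0, -0.29, 0, 0, 0, 30]]}}

```text
time: 3.62
tcp_pos: [0.6719, -0.0058, 0.1058]
tcp_rot: [[0.179, 0.984, 0.011], [0.984, -0.179, -0.0], [0.002, 0.011, -1.0]]
wrist_force: [1.0, -0.0, -0.1]
opening: 0.521
```

```bash
python3 mv.py .5216 -.15 .1 9.3;  python3 - <<'E'
from h import *
shot('scene','s3b.png')
im=cv2.imread('pics/s3b.png');cv2.imwrite('pics/s3c.png',cv2.resize(im[150:270,240:400],(800,600),interpolation=cv2.INTER_CUBIC))
E
```

```text
shift [-0.563 -0.407  0.014] turn [ 0.008 -0.008  1.173] dist 0.208 j6 -1.57 F [ 1.  -0.  -0.1] op 0.52 t 3.62 tcp [ 0.6719 -0.0058  0.1058]
```

View pics/s3c.png

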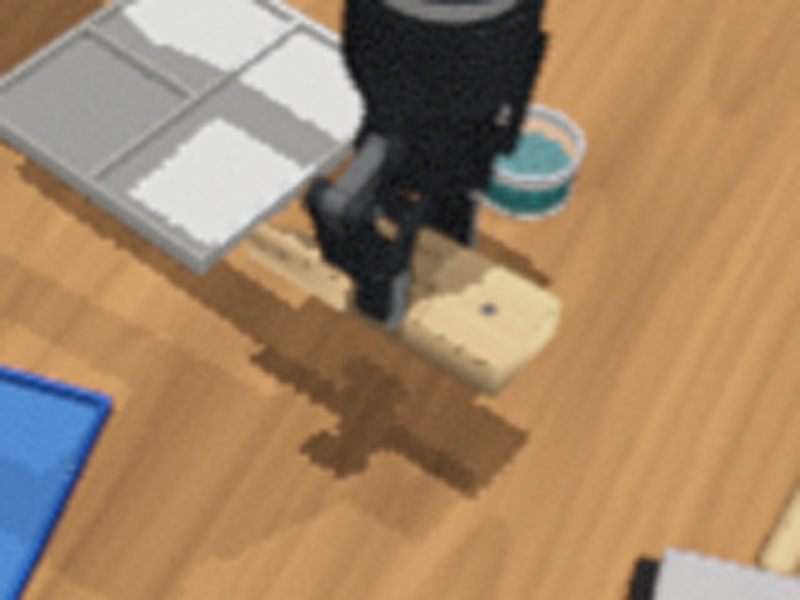

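The pin is off the bench, level and gripped. Next I'll carry it over the blue tray's long bay.

Call:
{"fn": "drive_tool", "kwargs": {"increments": [[-0.56, -0.41, 0.02, 0, 0, 1, 30], [-0.56, -0.41, 0.02, 0, 0, 1, 30], [-0.56, -0.41, 0.02, 0, 0, 1, 30], [-0.56, -0.41, 0.02, 0, 0, 1, 30], [-0.56, -0.41, 0.02, 0, 0, 1, 30]]}}

```text
time: 4.08
tcp_pos: [0.5174, -0.1495, 0.095]
tcp_rot: [[0.725, 0.689, 0.004], [0.689, -0.725, 0.002], [0.005, 0.001, -1.0]]
wrist_force: [1.3, -0.8, -0.4]
opening: 0.518
```

```bash
python3 mv.py .523 -.1586 .07 9.3
```

```text
shift [-0.008  0.035  0.083] turn [-0.    -0.005  0.571] dist 0.027 j6 -1.25 F [ 1.3 -0.8 -0.4] op 0.52 t 4.08 tcp [ 0.5174 -0.1495  0.095 ]
```

Call:
{"fn": "drive_tool", "kwargs": {"increments": [[-0.008, 0.035, 0.083, 0, -0.005, 0.571, 30], [-0.008, 0.035, 0.083, 0, -0.005, 0.571, 30], [-0.008, 0.035, 0.083, 0, -0.005, 0.571, 30], [-0.008, 0.035, 0.083, 0, -0.005, 0.571, 30], [-0.008, 0.035, 0.083, 0, -0.005, 0.571, 30]]}}

```text
time: 4.5
tcp_pos: [0.5221, -0.1586, 0.069]
tcp_rot: [[0.988, 0.155, -0.002], [0.155, -0.988, 0.001], [-0.002, -0.002, -1.0]]
wrist_force: [-0.1, -0.6, -1.1]
opening: 0.519
```

Call:
{"fn": "drive_tool", "kwargs": {"increments": [[0, 0, 0, 0, 0, 0.04, 30], [0, 0, 0, 0, 0, 0.04, 30], [0, 0, 0, 0, 0, 0.04, 30], [0, 0, 0, 0, 0, 0.04, 30], [0, 0, 0, 0, 0, 0.04, 30]]}}

```text
time: 4.92
tcp_pos: [0.5219, -0.1585, 0.0688]
tcp_rot: [[0.993, 0.114, -0.003], [0.114, -0.993, 0.001], [-0.002, -0.002, -1.0]]
wrist_force: [0.7, -0.3, -1.2]
opening: 0.515
```

```bash
python3 mv.py .523 -.1586 .017 9.3
```

```text
shift [0.004 0.001 0.173] turn [-0.002  0.002 -0.045] dist 0.052 j6 -0.61 F [ 0.7 -0.3 -1.2] op 0.51 t 4.92 tcp [ 0.5219 -0.1585  0.0688]
```

Call:
{"fn": "drive_tool", "kwargs": {"increments": [[0.004, 0.001, 0.07, 0, 0, -0.045, 30], [0.004, 0.001, 0.12, 0, 0, -0.045, 30], [0.004, 0.001, 0.15, 0, 0, -0.045, 30], [0.004, 0.001, 0.173, 0, 0, -0.045, 30], [0.004, 0.001, 0.173, 0, 0, -0.045, 30]]}}

```text
time: 5.33
tcp_pos: [0.5225, -0.1584, 0.0164]
tcp_rot: [[0.987, 0.161, -0.004], [0.161, -0.987, 0.002], [-0.004, -0.002, -1.0]]
wrist_force: [-0.2, 0.6, -1.1]
opening: 0.516
```

```bash
python3 mv.py .523 -.1586 .016 9.3;  python3 - <<'E'
from h import *
shot('scene','s4b.png')
im=cv2.imread('pics/s4b.png');cv2.imwrite('pics/s4c.png',cv2.resize(im[180:300,150:310],(800,600),interpolation=cv2.INTER_CUBIC))
E
```

```text
shift [0.001 0.001 0.001] turn [-0.002  0.003 -0.   ] dist 0.001 j6 -0.66 F [-0.2  0.6 -1.1] op 0.52 t 5.33 tcp [ 0.5225 -0.1584  0.0164]
```

View pics/s4c.png

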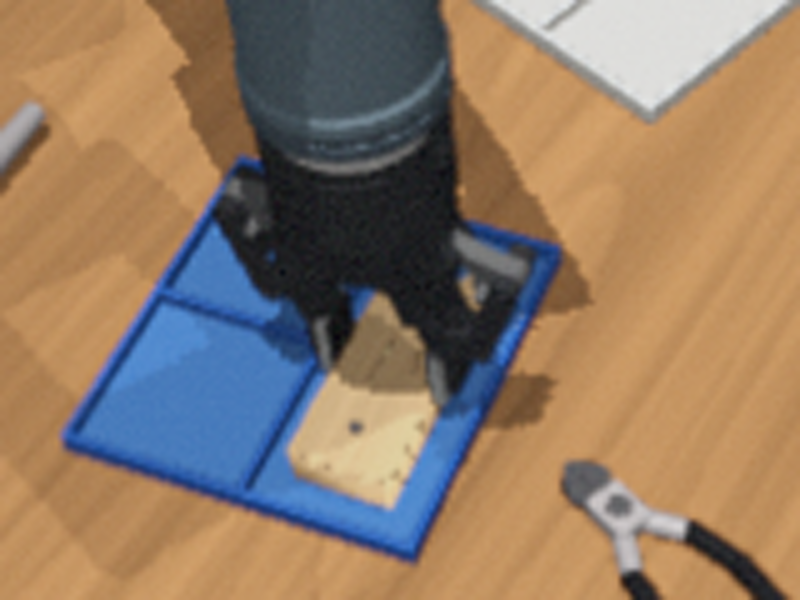

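The pin is lined up inside the long bay. The force reading still shows its weight, so it hasn't touched down yet; I'll lower it a little more.

Call:
{"fn": "drive_tool", "kwargs": {"increments": [[0, 0, 0.004, 0, 0, 0, 30], [0, 0, 0.008, 0, 0, 0, 30], [0, 0, 0.01, 0, 0, 0, 30], [0, 0, 0.01, 0, 0, 0, 30], [0, 0, 0.01, 0, 0, 0, 30]]}}

```text
time: 5.8
tcp_pos: [0.5235, -0.1588, 0.0158]
tcp_rot: [[0.987, 0.162, -0.001], [0.162, -0.987, 0.001], [-0.001, -0.001, -1.0]]
wrist_force: [-3.2, 2.0, 12.9]
opening: 0.516
```

Call:
{"fn": "drive_tool", "kwargs": {"increments": [[0, 0, -0.003, 0, 0, 0, 52], [0, 0, -0.003, 0, 0, 0, 58], [0, 0, -0.003, 0, 0, 0, 60], [0, 0, -0.003, 0, 0, 0, 60], [0, 0, -0.02, 0, 0, 0, 60]]}}

```text
time: 6.22
tcp_pos: [0.5228, -0.1584, 0.0209]
tcp_rot: [[0.987, 0.162, -0.003], [0.162, -0.987, 0.002], [-0.003, -0.002, -1.0]]
wrist_force: [-0.2, -0.9, 0.0]
opening: 0.703
```

Call:
{"fn": "drive_tool", "kwargs": {"increments": [[0, 0, -0.05, 0, 0, 0, 60], [0, 0, -0.15, 0, 0, 0, 60], [0, 0, -0.28, 0, 0, 0, 70], [0, 0, -0.28, 0, 0, 0, 80], [0, 0, -0.28, 0, 0, 0, 85]]}}

```text
time: 6.63
tcp_pos: [0.5248, -0.1595, 0.1076]
tcp_rot: [[0.987, 0.162, 0.002], [0.162, -0.987, -0.001], [0.002, 0.001, -1.0]]
wrist_force: [-0.2, 0.1, -0.2]
opening: 0.995
```

```bash
python3 mv.py .5885 -.3405 .09 54
```

```text
shift [0.112 0.63  0.06 ] turn [ 0.002 -0.001 -0.745] dist 0.193 j6 -0.66 F [-0.2  0.1 -0.2] op 1.0 t 6.63 tcp [ 0.5248 -0.1595  0.1076]
```

Call:
{"fn": "drive_tool", "kwargs": {"increments": [[0.112, 0.63, 0.06, 0, 0, -0.745, 85], [0.112, 0.63, 0.06, 0, 0, -0.745, 85], [0.112, 0.63, 0.06, 0, 0, -0.745, 85], [0.112, 0.63, 0.06, 0, 0, -0.745, 85], [0.112, 0.63, 0.06, 0, 0, -0.745, 85]]}}

```text
time: 7.05
tcp_pos: [0.5884, -0.3439, 0.0877]
tcp_rot: [[0.702, 0.712, -0.001], [0.712, -0.702, -0.001], [-0.001, 0.0, -1.0]]
wrist_force: [1.2, 0.5, -0.7]
opening: 0.998
```

```bash
python3 mv.py .5885 -.3405 .07 54; python3 - <<'E'
from h import *
shot('top','t4.png')
im=cv2.imread('pics/t4.png');cv2.imwrite('pics/t4c.png',cv2.resize(im[140:290,265:465],(800,600),interpolation=cv2.INTER_CUBIC))
E
```

```text
shift [ 0.008 -0.008  0.059] turn [ 0.     0.001 -0.144] dist 0.018 j6 -1.48 F [ 1.2  0.5 -0.7] op 1.0 t 7.05 tcp [ 0.5884 -0.3439  0.0877]
```

View pics/t4c.png

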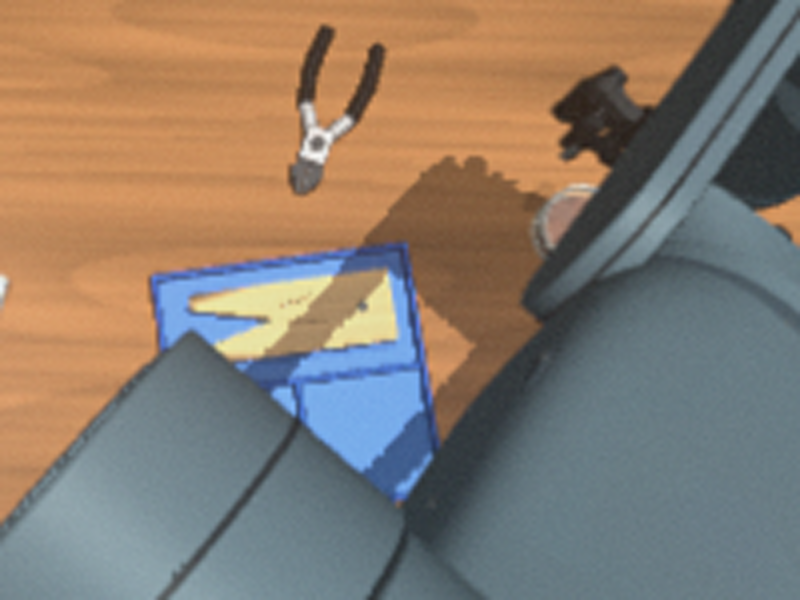

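The pin lies flat inside the long bay, around (340,220). Now I'll go down over the copper tub.

Call:
{"fn": "drive_tool", "kwargs": {"increments": [[0.008, -0.008, 0.08, 0, 0, -0.144, 85], [0.008, -0.008, 0.08, 0, 0, -0.144, 85], [0.008, -0.008, 0.08, 0, 0, -0.144, 85], [0.008, -0.008, 0.08, 0, 0, -0.144, 85], [0.008, -0.008, 0.08, 0, 0, -0.144, 85]]}}

```text
time: 7.52
tcp_pos: [0.5894, -0.3446, 0.0632]
tcp_rot: [[0.583, 0.812, 0.001], [0.812, -0.583, -0.004], [-0.002, 0.003, -1.0]]
wrist_force: [0.1, 0.1, 0.6]
opening: 0.994
```

```bash
python3 mv.py .5885 -.3405 .004 54; python3 - <<'E'
from h import *
shot('scene','s5.png')
im=cv2.imread('pics/s5.png');cv2.imwrite('pics/s5c.png',cv2.resize(im[260:380,130:290],(800,600),interpolation=cv2.INTER_CUBIC))
E
```

```text
shift [ 0.01  -0.011  0.197] turn [0.003 0.002 0.005] dist 0.059 j6 -1.64 F [0.1 0.1 0.6] op 0.99 t 7.52 tcp [ 0.5894 -0.3446  0.0632]
```

View pics/s5c.png

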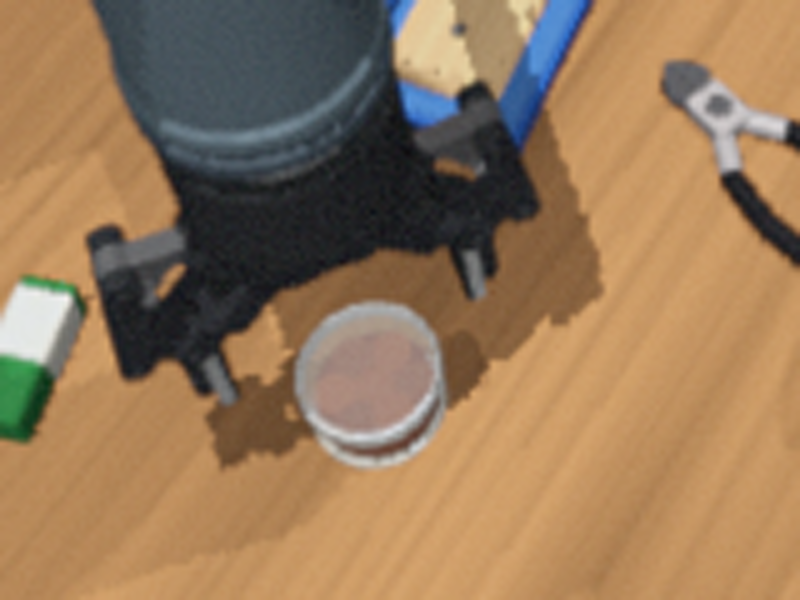

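Call:
{"fn": "drive_tool", "kwargs": {"increments": [[0.01, -0.01, 0.08, 0, 0, 0, 85], [0.01, -0.01, 0.14, 0, 0, 0, 85], [0.01, -0.01, 0.18, 0, 0, 0, 85], [0.01, -0.01, 0.197, 0, 0, 0, 85], [0.01, -0.01, 0.197, 0, 0, 0, 85]]}}

```text
time: 7.98
tcp_pos: [0.5885, -0.3402, 0.0035]
tcp_rot: [[0.583, 0.813, 0.0], [0.813, -0.583, -0.003], [-0.002, 0.002, -1.0]]
wrist_force: [-0.6, 0.1, -0.6]
opening: 0.999
```

Call:
{"fn": "drive_tool", "kwargs": {"increments": [[0, 0, 0, 0, 0, 0, 60], [0, 0, 0, 0, 0, 0, 50], [0, 0, 0, 0, 0, 0, 46], [0, 0, 0, 0, 0, 0, 46], [0, 0, 0, 0, 0, 0, 46]], "squeeze": 40}}

```text
time: 8.4
tcp_pos: [0.5893, -0.3409, 0.005]
tcp_rot: [[0.583, 0.812, 0.002], [0.812, -0.583, -0.005], [-0.003, 0.005, -1.0]]
wrist_force: [-0.2, -0.3, 5.2]
opening: 0.622
```

Call:
{"fn": "drive_tool", "kwargs": {"increments": [[0, 0, -0.05, 0, 0, 0, 46], [0, 0, -0.12, 0, 0, 0, 46], [0, 0, -0.2, 0, 0, 0, 46], [0, 0, -0.27, 0, 0, 0, 46], [0, 0, -0.27, 0, 0, 0, 46]]}}

```text
time: 8.82
tcp_pos: [0.5915, -0.3424, 0.0913]
tcp_rot: [[0.583, 0.812, 0.009], [0.813, -0.583, -0.01], [-0.003, 0.013, -1.0]]
wrist_force: [1.2, 0.1, 0.2]
opening: 0.622
```

```bash
python3 mv.py .4339 -.1218 .085 54.3; python3 - <<'E'
from h import *
shot('scene','s6.png')
im=cv2.imread('pics/s6.png');cv2.imwrite('pics/s6c.png',cv2.resize(im[240:360,110:270],(800,600),interpolation=cv2.INTER_CUBIC))
E
```

```text
shift [ 0.291 -0.856  0.009] turn [0.012 0.003 0.001] dist 0.271 j6 -1.63 F [1.2 0.1 0.2] op 0.62 t 8.82 tcp [ 0.5915 -0.3424  0.0913]
```

View pics/s6c.png

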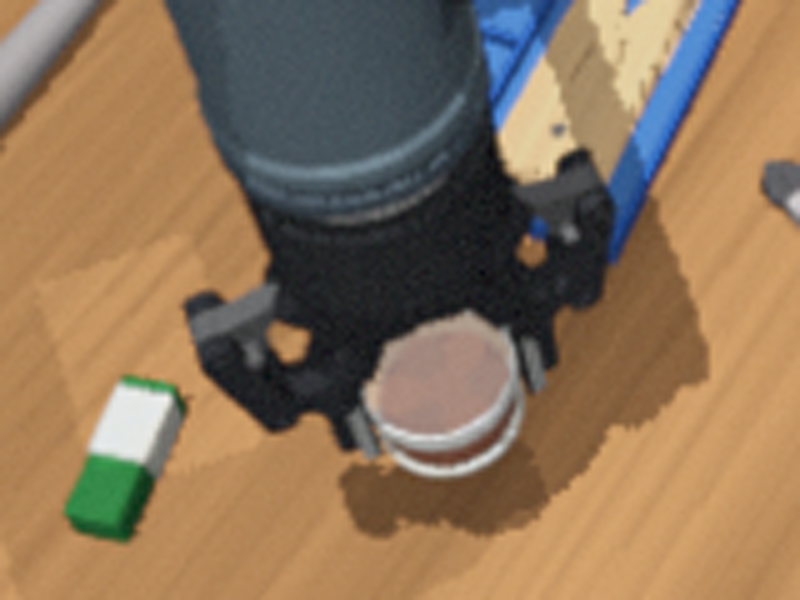

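The copper tub is held upright between the pads. I'll carry it to the +y square bay.

Call:
{"fn": "drive_tool", "kwargs": {"increments": [[0.291, -0.856, 0, 0.01, 0, 0, 46], [0.291, -0.856, 0, 0.01, 0, 0, 46], [0.291, -0.856, 0, 0.01, 0, 0, 46], [0.291, -0.856, 0, 0.01, 0, 0, 46], [0.291, -0.856, 0, 0.01, 0, 0, 46]]}}

```text
time: 9.28
tcp_pos: [0.4659, -0.1688, 0.0844]
tcp_rot: [[0.583, 0.812, -0.004], [0.812, -0.583, -0.001], [-0.003, -0.003, -1.0]]
wrist_force: [0.9, 0.7, -0.8]
opening: 0.615
```

```bash
python3 mv.py .4339 -.1218 .07 54.3
```

```text
shift [ 0.065 -0.178  0.048] turn [-0.003  0.003  0.   ] dist 0.059 j6 -1.52 F [ 0.9  0.7 -0.8] op 0.61 t 9.28 tcp [ 0.4659 -0.1688  0.0844]
```

Call:
{"fn": "drive_tool", "kwargs": {"increments": [[0.065, -0.178, 0.048, 0, 0, 0, 46], [0.065, -0.178, 0.048, 0, 0, 0, 46], [0.065, -0.178, 0.048, 0, 0, 0, 46], [0.065, -0.178, 0.048, 0, 0, 0, 46], [0.065, -0.178, 0.048, 0, 0, 0, 46]]}}

```text
time: 9.7
tcp_pos: [0.4343, -0.1222, 0.0699]
tcp_rot: [[0.583, 0.812, -0.004], [0.812, -0.583, -0.001], [-0.003, -0.003, -1.0]]
wrist_force: [0.2, -1.2, -0.9]
opening: 0.612
```

```bash
python3 mv.py .4339 -.1218 .011 54.3
```

```text
shift [ 0.001 -0.001  0.196] turn [-0.002  0.003  0.   ] dist 0.059 j6 -1.47 F [ 0.2 -1.2 -0.9] op 0.61 t 9.7 tcp [ 0.4343 -0.1222  0.0699]
```

Call:
{"fn": "drive_tool", "kwargs": {"increments": [[0.001, -0.001, 0.08, 0, 0, 0, 46], [0.001, -0.001, 0.13, 0, 0, 0, 46], [0.001, -0.001, 0.17, 0, 0, 0, 46], [0.001, -0.001, 0.19, 0, 0, 0, 46], [0.001, -0.001, 0.196, 0, 0, 0, 46]]}}

```text
time: 10.12
tcp_pos: [0.4341, -0.1226, 0.01]
tcp_rot: [[0.584, 0.812, -0.005], [0.812, -0.584, -0.0], [-0.003, -0.004, -1.0]]
wrist_force: [0.1, 0.0, -0.5]
opening: 0.621
```

```bash
python3 mv.py .4339 -.1218 .009 54.3; python3 - <<'E'
from h import *
shot('scene','s7.png')
im=cv2.imread('pics/s7.png');cv2.imwrite('pics/s7c.png',cv2.resize(im[180:300,130:290],(800,600),interpolation=cv2.INTER_CUBIC))
E
```

```text
shift [ 0.002 -0.002  0.003] turn [-0.004  0.003 -0.001] dist 0.001 j6 -1.46 F [ 0.1  0.  -0.5] op 0.62 t 10.12 tcp [ 0.4341 -0.1226  0.01  ]
```

View pics/s7c.png

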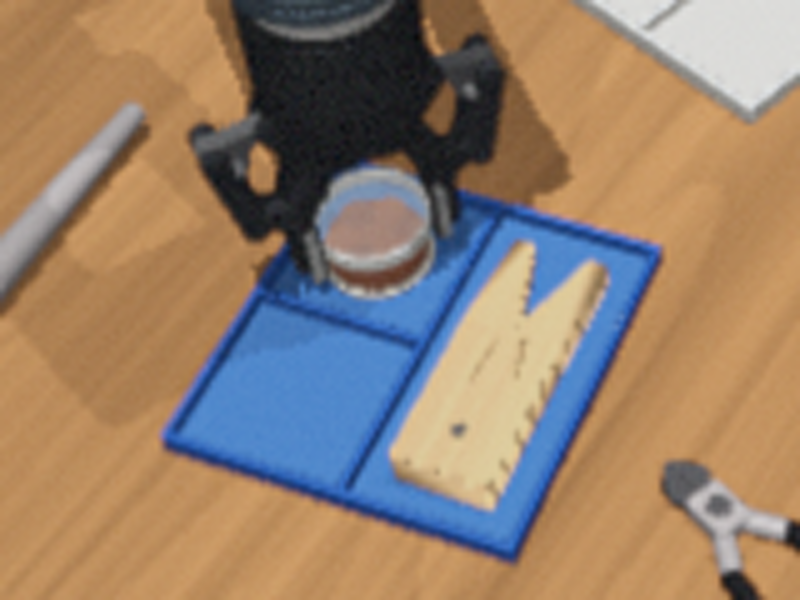

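The tub is over its bay with the pin still in place. I'll lower the last millimetre until it touches.

Call:
{"fn": "drive_tool", "kwargs": {"increments": [[0, 0, 0.003, 0, 0, 0, 46], [0, 0, 0.005, 0, 0, 0, 46], [0, 0, 0.006, 0, 0, 0, 46], [0, 0, 0.006, 0, 0, 0, 46], [0, 0, 0.006, 0, 0, 0, 46]]}}

```text
time: 10.58
tcp_pos: [0.4348, -0.1228, 0.0091]
tcp_rot: [[0.584, 0.812, -0.003], [0.812, -0.584, -0.001], [-0.003, -0.002, -1.0]]
wrist_force: [0.4, -1.8, -0.5]
opening: 0.618
```

Call:
{"fn": "drive_tool", "kwargs": {"increments": [[0, 0, 0.003, 0, 0, 0, 46], [0, 0, 0.005, 0, 0, 0, 46], [0, 0, 0.006, 0, 0, 0, 46], [0, 0, 0.006, 0, 0, 0, 46], [0, 0, 0.006, 0, 0, 0, 46]]}}

```text
time: 11.0
tcp_pos: [0.4347, -0.1228, 0.0089]
tcp_rot: [[0.584, 0.812, -0.003], [0.812, -0.584, -0.002], [-0.003, -0.001, -1.0]]
wrist_force: [-4.6, 2.5, 18.7]
opening: 0.615
```

Call:
{"fn": "drive_tool", "kwargs": {"increments": [[0, 0, -0.004, 0, 0, 0, 56], [0, 0, -0.004, 0, 0, 0, 60], [0, 0, -0.004, 0, 0, 0, 64], [0, 0, -0.01, 0, 0, 0, 64], [0, 0, -0.02, 0, 0, 0, 66]]}}

```text
time: 11.42
tcp_pos: [0.4344, -0.1226, 0.0146]
tcp_rot: [[0.584, 0.812, -0.004], [0.812, -0.584, -0.001], [-0.003, -0.002, -1.0]]
wrist_force: [0.8, -0.5, -0.6]
opening: 0.772
```

Call:
{"fn": "drive_tool", "kwargs": {"increments": [[0, 0, -0.08, 0, 0, 0, 66], [0, 0, -0.18, 0, 0, 0, 66], [0, 0, -0.28, 0, 0, 0, 70], [0, 0, -0.28, 0, 0, 0, 80], [0, 0, -0.28, 0, 0, 0, 70]]}}

```text
time: 11.83
tcp_pos: [0.4361, -0.1232, 0.1003]
tcp_rot: [[0.584, 0.812, 0.0], [0.812, -0.584, -0.003], [-0.003, 0.002, -1.0]]
wrist_force: [-0.7, 0.6, 0.2]
opening: 0.827
```

```bash
python3 mv.py .463 -.3977 .08 16.9;python3 - <<'E'
from h import *
shot('scene','s8.png')
im=cv2.imread('pics/s8.png');cv2.imwrite('pics/s8c.png',cv2.resize(im[180:300,130:290],(800,600),interpolation=cv2.INTER_CUBIC))
E
```

```text
shift [-0.691  0.607  0.071] turn [0.003 0.002 0.623] dist 0.277 j6 -1.47 F [-0.7  0.6  0.2] op 0.83 t 11.83 tcp [ 0.4361 -0.1232  0.1003]
```

View pics/s8c.png

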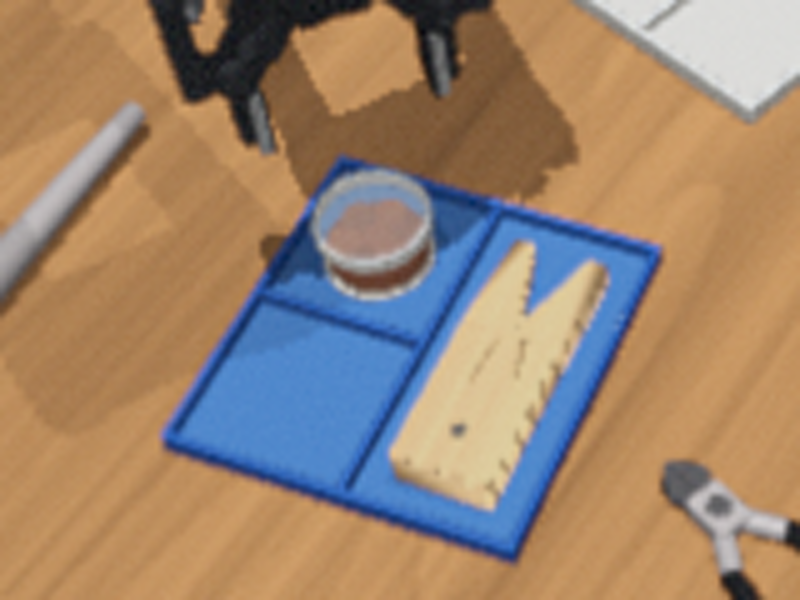

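The copper tub stands flat in the +y bay, at about (205,226) in the scene picture. The wax is next.

Call:
{"fn": "drive_tool", "kwargs": {"increments": [[-0.691, 0.607, 0, 0, 0, 0.623, 70], [-0.691, 0.607, 0, 0, 0, 0.623, 70], [-0.691, 0.607, 0, 0, 0, 0.623, 70], [-0.691, 0.607, 0, 0, 0, 0.623, 70], [-0.691, 0.607, 0, 0, 0, 0.623, 70]]}}

```text
time: 12.3
tcp_pos: [0.4542, -0.3308, 0.0974]
tcp_rot: [[0.95, 0.311, -0.005], [0.311, -0.95, 0.001], [-0.005, -0.002, -1.0]]
wrist_force: [1.0, -0.0, 0.1]
opening: 0.818
```

```bash
python3 mv.py .463 -.3977 .06 16.9
```

```text
shift [-0.041  0.221  0.124] turn [-0.002  0.004  0.021] dist 0.077 j6 -1.14 F [ 1.  -0.   0.1] op 0.82 t 12.3 tcp [ 0.4542 -0.3308  0.0974]
```

Call:
{"fn": "drive_tool", "kwargs": {"increments": [[-0.041, 0.221, 0.124, 0, 0.004, 0.021, 60], [-0.041, 0.221, 0.124, 0, 0.004, 0.021, 60], [-0.041, 0.221, 0.124, 0, 0.004, 0.021, 60], [-0.041, 0.221, 0.124, 0, 0.004, 0.021, 60], [-0.041, 0.221, 0.124, 0, 0.004, 0.021, 60]]}}

```text
time: 12.72
tcp_pos: [0.462, -0.3961, 0.0583]
tcp_rot: [[0.957, 0.29, -0.003], [0.29, -0.957, 0.005], [-0.002, -0.006, -1.0]]
wrist_force: [-0.2, -0.1, 0.1]
opening: 0.701
```

```bash
python3 mv.py .463 -.3977 .004 16.9;python3 - <<'E'
from h import *
shot('scene','s9.png');shot('top','t9.png')
im=cv2.imread('pics/s9.png');cv2.imwrite('pics/s9c.png',cv2.resize(im[260:380,60:220],(800,600),interpolation=cv2.INTER_CUBIC))
E
```

```text
shift [0.002 0.007 0.181] turn [-0.006  0.002 -0.001] dist 0.054 j6 -1.19 F [-0.2 -0.1  0.1] op 0.7 t 12.72 tcp [ 0.462  -0.3961  0.0583]
```

View pics/s9c.png

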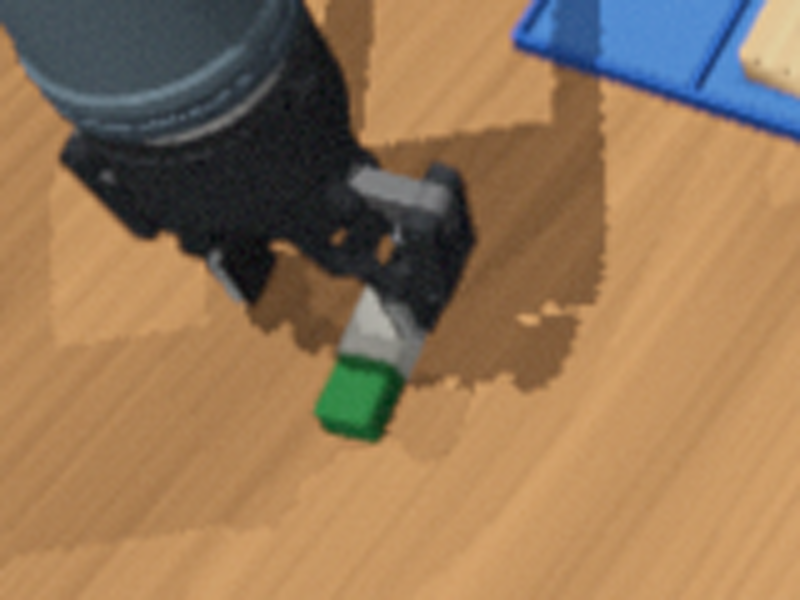

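Call:
{"fn": "drive_tool", "kwargs": {"increments": [[0.002, 0.007, 0.08, 0, 0, 0, 60], [0.002, 0.007, 0.13, 0, 0, 0, 60], [0.002, 0.007, 0.17, 0, 0, 0, 60], [0.002, 0.007, 0.181, 0, 0, 0, 60], [0.002, 0.007, 0.181, 0, 0, 0, 60]]}}

```text
time: 13.23
tcp_pos: [0.4639, -0.3965, 0.0054]
tcp_rot: [[0.956, 0.292, -0.002], [0.292, -0.956, 0.004], [-0.001, -0.005, -1.0]]
wrist_force: [-0.9, -0.9, -0.3]
opening: 0.703
```

Call:
{"fn": "drive_tool", "kwargs": {"increments": [[0, 0, 0, 0, 0, 0, 40], [0, 0, 0, 0, 0, 0, 25], [0, 0, 0, 0, 0, 0, 16], [0, 0, 0, 0, 0, 0, 16], [0, 0, 0, 0, 0, 0, 16]], "squeeze": 35}}

```text
time: 13.65
tcp_pos: [0.4646, -0.3971, 0.0067]
tcp_rot: [[0.956, 0.292, -0.001], [0.292, -0.956, 0.002], [-0.0, -0.002, -1.0]]
wrist_force: [0.2, 1.0, 5.2]
opening: 0.271
```

Call:
{"fn": "drive_tool", "kwargs": {"increments": [[0, 0, -0.05, 0, 0, 0, 16], [0, 0, -0.12, 0, 0, 0, 16], [0, 0, -0.2, 0, 0, 0, 16], [0, 0, -0.27, 0, 0, 0, 16], [0, 0, -0.27, 0, 0, 0, 16]]}}

```text
time: 14.07
tcp_pos: [0.4665, -0.3997, 0.0925]
tcp_rot: [[0.956, 0.292, 0.004], [0.292, -0.956, -0.004], [0.003, 0.005, -1.0]]
wrist_force: [1.2, -0.3, 0.1]
opening: 0.27
```

```bash
python3 mv.py .4474 -.2047 .085 9.3;python3 - <<'E'
from h import *
shot('scene','s10.png');shot('top','t10.png')
im=cv2.imread('pics/s10.png');cv2.imwrite('pics/s10c.png',cv2.resize(im[240:360,60:220],(800,600),interpolation=cv2.INTER_CUBIC))
E
```

```text
shift [ 0.129 -0.64   0.022] turn [ 0.005 -0.003  0.128] dist 0.196 j6 -1.19 F [ 1.2 -0.3  0.1] op 0.27 t 14.07 tcp [ 0.4665 -0.3997  0.0925]
```

View pics/s10c.png

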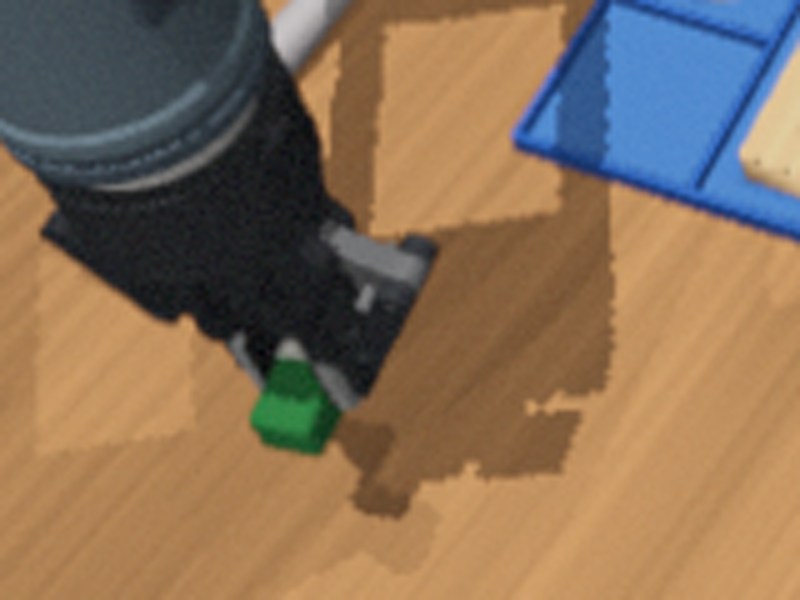

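Call:
{"fn": "drive_tool", "kwargs": {"increments": [[0.129, -0.64, 0, 0, 0, 0.128, 16], [0.129, -0.64, 0, 0, 0, 0.128, 16], [0.129, -0.64, 0, 0, 0, 0.128, 16], [0.129, -0.64, 0, 0, 0, 0.128, 16], [0.129, -0.64, 0, 0, 0, 0.128, 16]]}}

```text
time: 14.58
tcp_pos: [0.4433, -0.1985, 0.0867]
tcp_rot: [[0.987, 0.162, -0.004], [0.162, -0.987, 0.005], [-0.003, -0.005, -1.0]]
wrist_force: [-0.2, -0.1, -0.5]
opening: 0.271
```

```bash
python3 mv.py .4474 -.2047 .06 9.3
```

```text
shift [0.01  0.023 0.089] turn [-0.005  0.003  0.   ] dist 0.028 j6 -0.82 F [-0.2 -0.1 -0.5] op 0.27 t 14.58 tcp [ 0.4433 -0.1985  0.0867]
```

Call:
{"fn": "drive_tool", "kwargs": {"increments": [[0.01, 0.023, 0.05, 0, 0, 0, 16], [0.01, 0.023, 0.1, 0, 0, 0, 16], [0.01, 0.023, 0.15, 0, 0, 0, 16], [0.01, 0.023, 0.19, 0, 0, 0, 16], [0.01, 0.023, 0.23, 0, 0, 0, 16]]}}

```text
time: 15.0
tcp_pos: [0.4459, -0.2034, 0.0156]
tcp_rot: [[0.987, 0.162, -0.006], [0.162, -0.987, 0.007], [-0.005, -0.007, -1.0]]
wrist_force: [0.7, 0.2, -0.2]
opening: 0.269
```

```bash
python3 mv.py .4474 -.2047 .011 9.3
```

```text
shift [0.004 0.005 0.015] turn [-0.007  0.005  0.001] dist 0.005 j6 -0.82 F [ 0.7  0.2 -0.2] op 0.27 t 15.0 tcp [ 0.4459 -0.2034  0.0156]
```

Call:
{"fn": "drive_tool", "kwargs": {"increments": [[0.004, 0.005, 0.008, 0, 0, 0, 16], [0.004, 0.005, 0.014, 0, 0, 0, 16], [0.004, 0.005, 0.016, 0, 0, 0, 16], [0.004, 0.005, 0.018, 0, 0, 0, 16], [0.004, 0.005, 0.018, 0, 0, 0, 16]]}}

```text
time: 15.42
tcp_pos: [0.4451, -0.2029, 0.0104]
tcp_rot: [[0.987, 0.163, -0.011], [0.163, -0.987, 0.01], [-0.009, -0.011, -1.0]]
wrist_force: [-6.7, 5.5, 15.9]
opening: 0.268
```

Call:
{"fn": "drive_tool", "kwargs": {"increments": [[0, 0, -0.004, 0, 0, 0, 28], [0, 0, -0.004, 0, 0, 0, 34], [0, 0, -0.004, 0, 0, 0, 36], [0, 0, -0.01, 0, 0, 0, 36], [0, 0, -0.02, 0, 0, 0, 36]]}}

```text
time: 15.83
tcp_pos: [0.445, -0.2029, 0.0161]
tcp_rot: [[0.987, 0.162, -0.011], [0.163, -0.987, 0.01], [-0.009, -0.012, -1.0]]
wrist_force: [0.1, 0.3, -0.6]
opening: 0.42
```

Call:
{"fn": "drive_tool", "kwargs": {"increments": [[0, 0, -0.1, 0, 0, 0, 36], [0, 0, -0.22, 0, 0, 0, 36], [0, 0, -0.33, 0, 0, 0, 40], [0, 0, -0.4, 0, 0, 0, 50], [0, 0, -0.4, 0, 0, 0, 60]]}}

```text
time: 16.25
tcp_pos: [0.4491, -0.2062, 0.1411]
tcp_rot: [[0.987, 0.163, -0.004], [0.163, -0.987, 0.005], [-0.003, -0.005, -1.0]]
wrist_force: [1.6, -0.2, 0.3]
opening: 0.701
```

```bash
python3 - <<'E'
from h import *
shot('scene','s11.png')
im=cv2.imread('pics/s11.png');cv2.imwrite('pics/s11c.png',cv2.resize(im[180:300,130:290],(800,600),interpolation=cv2.INTER_CUBIC))
q=np.array([.445,.3995]);a=-2.7345;u=np.array([np.cos(a),np.sin(a)]);print(q+.015*u, np.degrees(a)+90)
# joint from picture
from fit import L
print(at('top',L(198,431),.012), at('scene',(200+417/4,90+88/4),.012))
E
python3 mv.py .4312 .3936 .12 113.3
```

```text
[0.43122586 0.39356088] -66.67530907852361
blue [ 0.4801 -0.1568  0.1619] deg 9.274675753472604 res [-0.1426 -0.4677  0.1728 -0.4422  0.3274  0.2018 -0.3517  0.6576]
white [ 0.4837  0.1391 -0.2446] deg 345.98284397846453 res [-0.246  -0.4506  0.3974 -0.2267  0.5486  0.5148 -0.7129  0.1089]
pin [ 0.6587 -0.0089  2.9577] deg 169.46109643463248 res [-0.1846  0.3043 -0.1966  0.7777 -0.657  -0.961   1.0329 -0.0937]
wax [ 0.463  -0.3977 -1.2724] deg 287.0982602908538 res [-0.925  -0.1738  0.6834 -0.8577  1.0812  0.2606 -0.825   0.7476]
pliers [ 0.445   0.3995 -2.7345] deg 203.32456805720307 res [ 0.1848  0.6672  0.3383  0.3573 -1.4618 -0.2703  0.9215 -0.7932]
copper [ 0.5865 -0.3399  0.03  ]
turq [0.6585 0.1717 0.03  ]
black [0.5914 0.326  0.03  ]
turq scene [0.6598 0.1766 0.03  ]
copper scene [ 0.589  -0.3386  0.03  ]
[0.4321 0.3945 0.012 ] [0.4308 0.4005 0.012 ]
shift [ 0.27  -1.979  0.076] turn [-0.003  0.009  1.268] dist 0.599 j6 -0.82 F [-0.1 -0.3 -0.6] op 0.7 t 16.3 tcp [ 0.4479 -0.2054  0.1387]
```

View pics/s11c.png

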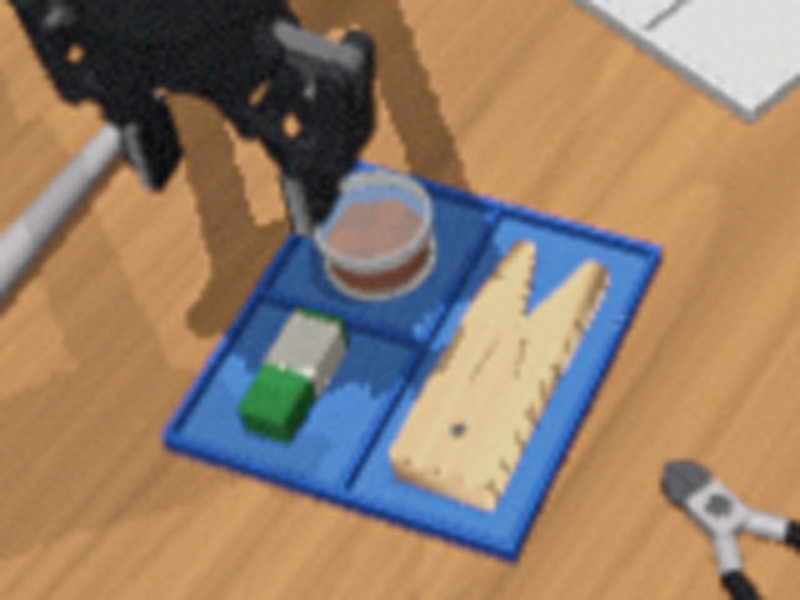

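The blue kit is in place: pin in the long bay, copper tub and wax one in each square bay, all flat. Next, the pliers.

Call:
{"fn": "drive_tool", "kwargs": {"increments": [[0.09, -0.66, 0, 0, 0, 0.45, 60], [0.09, -0.66, 0, 0, 0, 0.45, 60], [0.09, -0.66, 0, 0, 0, 0.45, 60], [0.09, -0.66, 0, 0, 0, 0.45, 60], [0.09, -0.66, 0, 0, 0, 0.45, 60]]}}

```text
time: 16.72
tcp_pos: [0.4415, -0.0109, 0.1387]
tcp_rot: [[0.951, -0.31, -0.008], [-0.31, -0.951, 0.007], [-0.01, -0.004, -1.0]]
wrist_force: [1.3, 0.4, -0.3]
opening: 0.703
```

```bash
python3 mv.py .4315 .395 .12 112
```

```text
shift [-0.45  -1.276  0.072] turn [0.001 0.011 0.832] dist 0.406 j6 0.03 F [ 1.3  0.4 -0.3] op 0.7 t 16.72 tcp [ 0.4415 -0.0109  0.1387]
```

Call:
{"fn": "drive_tool", "kwargs": {"increments": [[-0.23, -0.64, 0, 0, 0.01, 0.45, 60], [-0.23, -0.64, 0, 0, 0.01, 0.45, 60], [-0.23, -0.64, 0, 0, 0.01, 0.45, 60], [-0.23, -0.64, 0, 0, 0.01, 0.45, 60], [-0.23, -0.64, 0, 0, 0.01, 0.45, 60]]}}

```text
time: 17.13
tcp_pos: [0.4355, 0.1686, 0.1389]
tcp_rot: [[0.702, -0.712, -0.001], [-0.712, -0.702, 0.001], [-0.002, 0.001, -1.0]]
wrist_force: [1.0, 0.4, -0.1]
opening: 0.707
```

```bash
python3 mv.py .4315 .395 .1 112
```

```text
shift [-0.546 -0.52   0.13 ] turn [0.001 0.001 0.377] dist 0.23 j6 0.92 F [ 1.   0.4 -0.1] op 0.71 t 17.13 tcp [0.4355 0.1686 0.1389]
```

Call:
{"fn": "drive_tool", "kwargs": {"increments": [[-0.546, -0.52, 0.13, 0, 0, 0.377, 60], [-0.546, -0.52, 0.13, 0, 0, 0.377, 60], [-0.546, -0.52, 0.13, 0, 0, 0.377, 60], [-0.546, -0.52, 0.13, 0, 0, 0.377, 60], [-0.546, -0.52, 0.13, 0, 0, 0.377, 60]]}}

```text
time: 17.55
tcp_pos: [0.4313, 0.3589, 0.1047]
tcp_rot: [[0.37, -0.929, -0.004], [-0.929, -0.37, -0.001], [-0.001, 0.004, -1.0]]
wrist_force: [1.8, 0.1, 0.4]
opening: 0.703
```

```bash
python3 mv.py .4315 .395 .06 112
```

```text
shift [-0.112 -0.046  0.149] turn [ 0.003  0.001 -0.004] dist 0.058 j6 1.69 F [1.8 0.1 0.4] op 0.7 t 17.55 tcp [0.4313 0.3589 0.1047]
```

Call:
{"fn": "drive_tool", "kwargs": {"increments": [[-0.112, -0.046, 0.149, 0, 0, 0, 50], [-0.112, -0.046, 0.149, 0, 0, 0, 50], [-0.112, -0.046, 0.149, 0, 0, 0, 50], [-0.112, -0.046, 0.149, 0, 0, 0, 50], [-0.112, -0.046, 0.149, 0, 0, 0, 50]]}}

```text
time: 17.97
tcp_pos: [0.4314, 0.3943, 0.0598]
tcp_rot: [[0.37, -0.929, -0.004], [-0.929, -0.37, -0.002], [-0.0, 0.005, -1.0]]
wrist_force: [0.4, -0.6, -0.5]
opening: 0.582
```

```bash
python3 mv.py .4315 .395 .003 112;python3 - <<'E'
from h import *
shot('scene','s12.png');shot('top','t12.png')
im=cv2.imread('pics/s12.png');cv2.imwrite('pics/s12c.png',cv2.resize(im[70:160,260:380],(800,600),interpolation=cv2.INTER_CUBIC))
im=cv2.imread('pics/t12.png');cv2.imwrite('pics/t12c.png',cv2.resize(im[140:290,80:280],(800,600),interpolation=cv2.INTER_CUBIC))
E
```

```text
shift [-0.002 -0.002  0.189] turn [ 0.005  0.    -0.004] dist 0.057 j6 1.74 F [ 0.4 -0.6 -0.5] op 0.58 t 17.97 tcp [0.4314 0.3943 0.0598]
```

View pics/s12c.png

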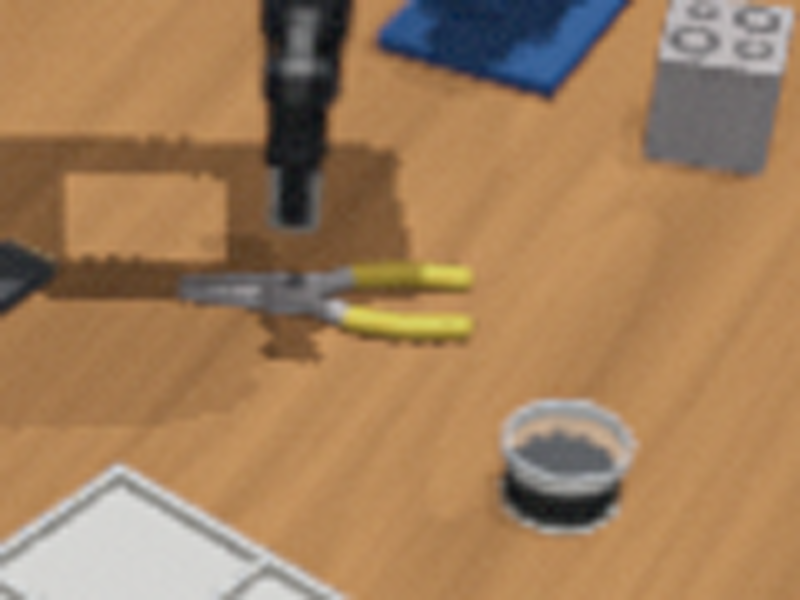

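View pics/t12c.png

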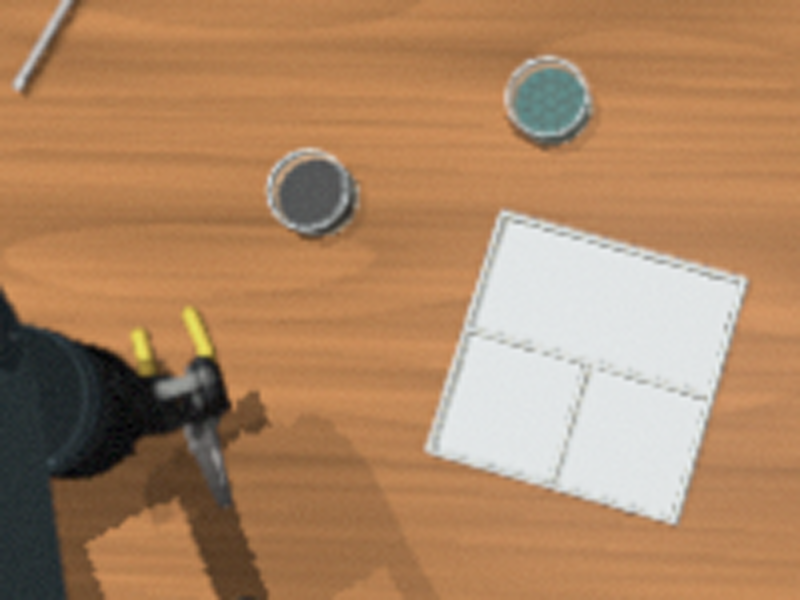

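```bash
python3 - <<'E'
from h import *
f=lambda P:(lambda q:((q[0]-260)*800/120,(q[1]-70)*600/90))(proj('scene',P))
g=lambda P:(lambda q:((q[0]-80)*4,(q[1]-140)*4))(proj('top',P))
u=np.array([.37,-.929,0])
for s in(.025,.04): print(f(np.array([.4314,.3943,.067])+s*u))
print('joint scene',f([.4315,.395,.012]),'top',g([.4315,.395,.012]))
print(at('scene',(260+290*.15,70+287*.15),.012))
d=np.array([np.cos(np.radians(202)),np.sin(np.radians(202)),0])
o=np.array([.4315,.395,.006])
for t in(-.082,.052): print(t,f(o+t*d),g(o+t*d))
E
```

```text
(np.float64(290.7075074344713), np.float64(217.04548996998372))
(np.float64(287.8097411873818), np.float64(236.84803212565575))
joint scene (np.float64(291.08806759203463), np.float64(286.68694711240806)) top (np.float64(195.7448496554125), np.float64(430.425191940021))
[0.43117074 0.39454291 0.012     ]
-0.082 (np.float64(469.02586270956095), np.float64(310.4355977500785)) (np.float64(163.34520442772862), np.float64(315.61938563688534))
0.052 (np.float64(178.1907151280469), np.float64(289.4854657781424)) (np.float64(222.41195219904796), np.float64(505.3070779965658))
```

The projections agree in both cameras, with the joint at (303.5,113) in the scene picture. I'll go down and grip it.

Call:
{"fn": "drive_tool", "kwargs": {"increments": [[-0.002, -0.002, 0.08, 0, 0, 0, 50], [-0.002, -0.002, 0.13, 0, 0, 0, 50], [-0.002, -0.002, 0.17, 0, 0, 0, 50], [-0.002, -0.002, 0.189, 0, 0, 0, 50], [-0.002, -0.002, 0.189, 0, 0, 0, 50]]}}

```text
time: 18.48
tcp_pos: [0.4322, 0.3942, 0.0037]
tcp_rot: [[0.368, -0.93, -0.004], [-0.93, -0.368, -0.001], [-0.0, 0.004, -1.0]]
wrist_force: [-0.1, 0.2, -0.1]
opening: 0.588
```

Call:
{"fn": "drive_tool", "kwargs": {"increments": [[0, 0, 0, 0, 0, 0, 35], [0, 0, 0, 0, 0, 0, 20], [0, 0, 0, 0, 0, 0, 10], [0, 0, 0, 0, 0, 0, 10], [0, 0, 0, 0, 0, 0, 10]], "squeeze": 60}}

```text
time: 18.9
tcp_pos: [0.4331, 0.3945, 0.0047]
tcp_rot: [[0.368, -0.93, -0.002], [-0.93, -0.368, -0.0], [-0.001, 0.002, -1.0]]
wrist_force: [2.0, -1.5, 3.6]
opening: 0.206
```

Call:
{"fn": "drive_tool", "kwargs": {"increments": [[0, 0, -0.05, 0, 0, 0, 10], [0, 0, -0.12, 0, 0, 0, 10], [0, 0, -0.2, 0, 0, 0, 10], [0, 0, -0.27, 0, 0, 0, 10], [0, 0, -0.27, 0, 0, 0, 10]]}}

```text
time: 19.32
tcp_pos: [0.4355, 0.3962, 0.0901]
tcp_rot: [[0.369, -0.93, 0.005], [-0.93, -0.369, 0.004], [-0.002, -0.006, -1.0]]
wrist_force: [0.2, 0.2, -0.5]
opening: 0.207
```

```bash
python3 mv.py .5208 .1143 .085 166;python3 - <<'E'
from h import *
shot('scene','s13.png')
im=cv2.imread('pics/s13.png');cv2.imwrite('pics/s13c.png',cv2.resize(im[50:140,260:380],(800,600),interpolation=cv2.INTER_CUBIC))
E
```

```text
shift [0.978 0.082 0.014] turn [-0.006 -0.001 -0.906] dist 0.295 j6 1.74 F [ 0.2  0.2 -0.5] op 0.21 t 19.32 tcp [0.4355 0.3962 0.0901]
```

View pics/s13c.png

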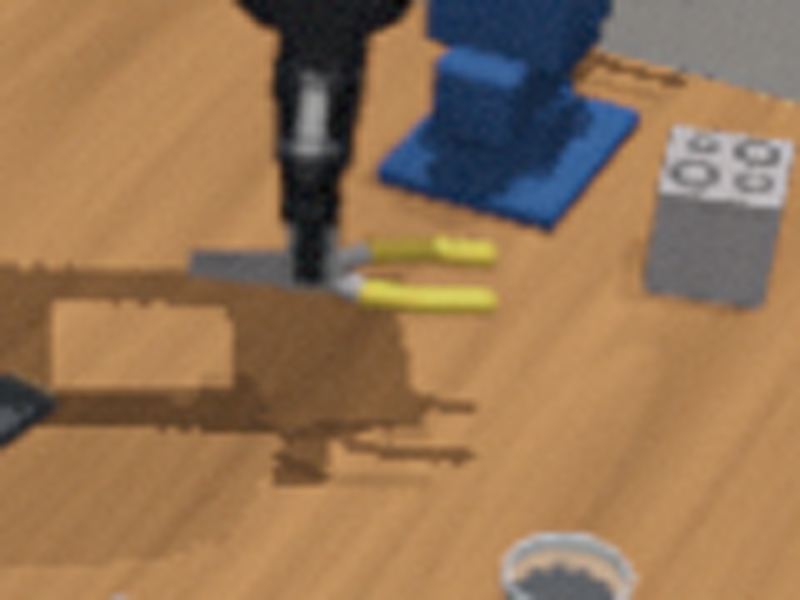

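The pliers are held level, so I'll take them to the white tray.

Call:
{"fn": "drive_tool", "kwargs": {"increments": [[0.978, 0.082, 0, 0, 0, -0.906, 10], [0.978, 0.082, 0, 0, 0, -0.906, 10], [0.978, 0.082, 0, 0, 0, -0.906, 10], [0.978, 0.082, 0, 0, 0, -0.906, 10], [0.978, 0.082, 0, 0, 0, -0.906, 10]]}}

```text
time: 19.78
tcp_pos: [0.4887, 0.2115, 0.0853]
tcp_rot: [[0.815, -0.579, -0.001], [-0.579, -0.815, 0.001], [-0.001, 0.0, -1.0]]
wrist_force: [1.1, -0.1, -0.8]
opening: 0.205
```

```bash
python3 mv.py .5208 .1143 .085 166
```

```text
shift [0.275 0.202 0.001] turn [ 0.     0.001 -0.357] dist 0.102 j6 0.82 F [ 1.1 -0.1 -0.8] op 0.21 t 19.78 tcp [0.4887 0.2115 0.0853]
```

Call:
{"fn": "drive_tool", "kwargs": {"increments": [[0.275, 0.202, 0.001, 0, 0, -0.357, 10], [0.275, 0.202, 0.001, 0, 0, -0.357, 10], [0.275, 0.202, 0.001, 0, 0, -0.357, 10], [0.275, 0.202, 0.05, 0, 0, -0.357, 10], [0.275, 0.202, 0.1, 0, 0, -0.357, 10]]}}

```text
time: 20.2
tcp_pos: [0.5213, 0.1122, 0.0542]
tcp_rot: [[0.97, -0.243, -0.001], [-0.243, -0.97, 0.001], [-0.001, -0.0, -1.0]]
wrist_force: [0.0, -0.4, -1.4]
opening: 0.203
```

```bash
python3 mv.py .5208 .1143 .03 166;python3 - <<'E'
from h import *
shot('scene','s14.png')
im=cv2.imread('pics/s14.png');cv2.imwrite('pics/s14c.png',cv2.resize(im[110:230,210:370],(800,600),interpolation=cv2.INTER_CUBIC))
E
```

```text
shift [-0.003 -0.006  0.081] turn [-0.     0.001 -0.001] dist 0.024 j6 0.25 F [ 0.  -0.4 -1.4] op 0.2 t 20.2 tcp [0.5213 0.1122 0.0542]
```

View pics/s14c.png

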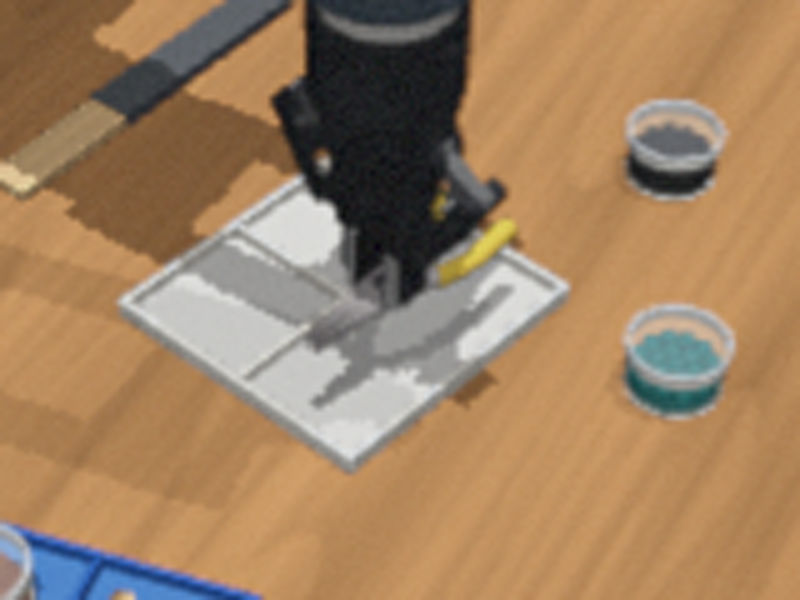

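The pliers sit lengthwise over the long bay, so down they go.

Call:
{"fn": "drive_tool", "kwargs": {"increments": [[-0.003, -0.006, 0.04, 0, 0, 0, 10], [-0.003, -0.006, 0.08, 0, 0, 0, 10], [-0.003, -0.006, 0.11, 0, 0, 0, 10], [-0.003, -0.006, 0.13, 0, 0, 0, 10], [-0.003, -0.006, 0.14, 0, 0, 0, 10]]}}

```text
time: 20.67
tcp_pos: [0.5165, 0.1152, 0.0083]
tcp_rot: [[0.97, -0.243, -0.01], [-0.243, -0.97, 0.001], [-0.01, 0.002, -1.0]]
wrist_force: [-8.3, -0.5, 22.8]
opening: 0.204
```

```bash
python3 mv.py .5208 .1143 .009 166
```

```text
shift [ 0.015 -0.    -0.003] turn [ 0.002  0.01  -0.001] dist 0.004 j6 0.25 F [-8.3 -0.5 22.8] op 0.2 t 20.67 tcp [0.5165 0.1152 0.0083]
```

Call:
{"fn": "drive_tool", "kwargs": {"increments": [[0.012, 0, -0.006, 0, 0.01, 0, 12], [0.012, 0, -0.006, 0, 0.01, 0, 24], [0.012, 0, -0.006, 0, 0.01, 0, 30], [0.012, 0, -0.012, 0, 0.01, 0, 30], [0.012, 0, -0.02, 0, 0.01, 0, 30]]}}

```text
time: 21.08
tcp_pos: [0.5201, 0.1144, 0.0145]
tcp_rot: [[0.97, -0.243, 0.0], [-0.243, -0.97, -0.002], [0.0, 0.002, -1.0]]
wrist_force: [0.1, 0.0, -1.3]
opening: 0.347
```

Call:
{"fn": "drive_tool", "kwargs": {"increments": [[0, 0, -0.08, 0, 0, 0, 30], [0, 0, -0.18, 0, 0, 0, 30], [0, 0, -0.28, 0, 0, 0, 40], [0, 0, -0.35, 0, 0, 0, 70], [0, 0, -0.35, 0, 0, 0, 85]]}}

```text
time: 21.5
tcp_pos: [0.5234, 0.1148, 0.1247]
tcp_rot: [[0.97, -0.243, 0.01], [-0.243, -0.97, -0.002], [0.01, -0.001, -1.0]]
wrist_force: [0.1, -0.2, 0.3]
opening: 0.738
```

```bash
python3 mv.py .660 .175 .08 31;python3 - <<'E'
from h import *
shot('scene','s15.png')
im=cv2.imread('pics/s15.png');cv2.imwrite('pics/s15c.png',cv2.resize(im[110:230,210:370],(800,600),interpolation=cv2.INTER_CUBIC))
E
```

```text
shift [ 0.391 -0.305  0.153] turn [ 0.003 -0.009 -0.751] dist 0.156 j6 0.26 F [ 0.1 -0.2  0.3] op 0.74 t 21.5 tcp [0.5234 0.1148 0.1247]
```

View pics/s15c.png

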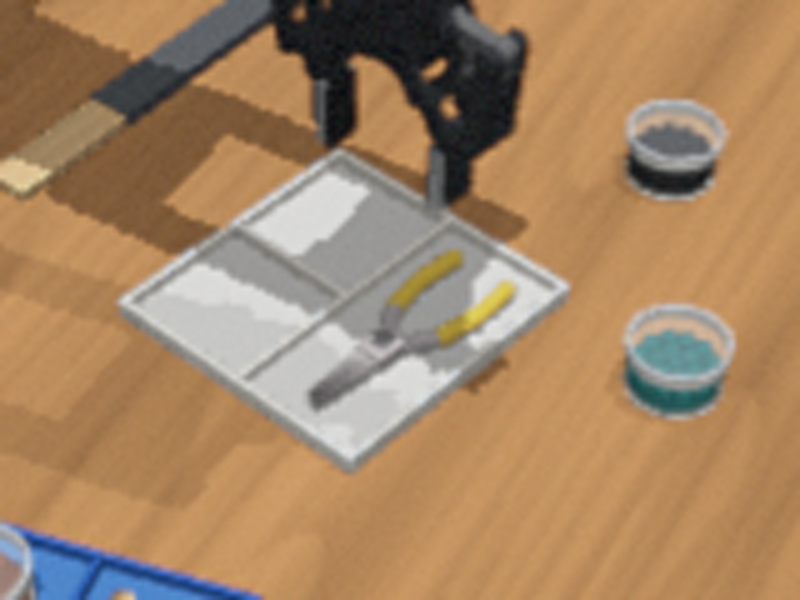

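The pliers lie flat in the white tray's long bay. Only the turquoise tub is left.

Call:
{"fn": "drive_tool", "kwargs": {"increments": [[0.391, -0.305, 0.1, 0, -0.01, -0.751, 85], [0.391, -0.305, 0.1, 0, -0.01, -0.751, 85], [0.391, -0.305, 0.1, 0, -0.01, -0.751, 85], [0.391, -0.305, 0.1, 0, -0.01, -0.751, 85], [0.391, -0.305, 0.1, 0, -0.01, -0.751, 85]]}}

```text
time: 21.97
tcp_pos: [0.6615, 0.1765, 0.0895]
tcp_rot: [[0.926, 0.376, -0.004], [0.376, -0.926, -0.002], [-0.004, 0.001, -1.0]]
wrist_force: [-0.3, -0.3, 0.1]
opening: 0.995
```

Call:
{"fn": "drive_tool", "kwargs": {"increments": [[0, 0, 0.04, 0, 0, -0.15, 85], [0, 0, 0.08, 0, 0, -0.15, 85], [0, 0, 0.1, 0, 0, -0.15, 85], [0, 0, 0.1, 0, 0, -0.15, 85], [0, 0, 0.1, 0, 0, -0.15, 85]]}}

```text
time: 22.38
tcp_pos: [0.6606, 0.1763, 0.0586]
tcp_rot: [[0.857, 0.515, -0.006], [0.515, -0.857, -0.002], [-0.006, -0.001, -1.0]]
wrist_force: [0.3, -0.3, 0.4]
opening: 0.992
```

```bash
python3 mv.py .660 .175 .004 31;python3 - <<'E'
from h import *
shot('scene','s16.png')
im=cv2.imread('pics/s16.png');cv2.imwrite('pics/s16c.png',cv2.resize(im[110:230,270:430],(800,600),interpolation=cv2.INTER_CUBIC))
E
```

```text
shift [-0.003  0.003  0.182] turn [-0.001  0.006  0.   ] dist 0.055 j6 -0.44 F [ 0.3 -0.3  0.4] op 0.99 t 22.38 tcp [0.6606 0.1763 0.0586]
```

View pics/s16c.png

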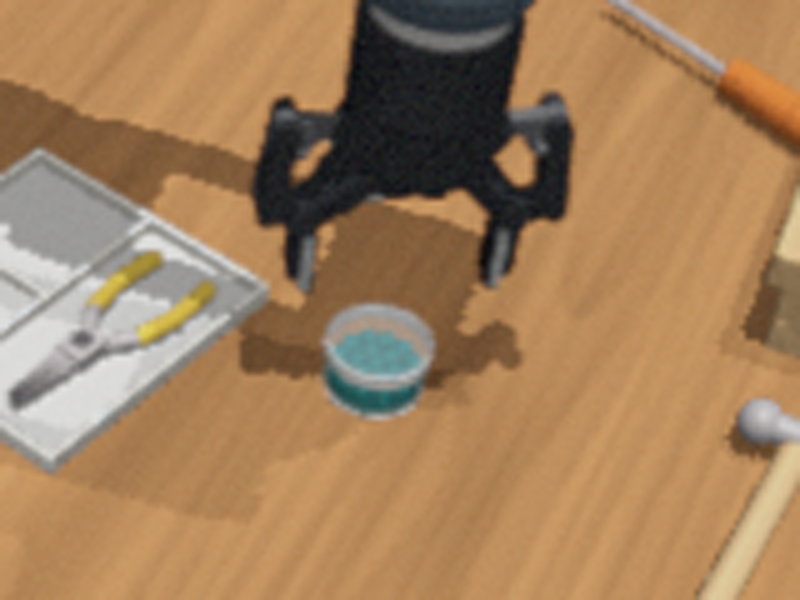

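```bash
python3 - <<'E'
from h import *
f=lambda P:(lambda q:((q[0]-270)*5,(q[1]-110)*5))(proj('scene',P))
print(f([.66,.175,.03]),at('scene',(270+380/5,110+345/5),.03),f([.66,.175,0.08]))
E
```

```text
(np.float64(379.13454186886526), np.float64(341.9958096696273)) [0.6612242  0.17320344 0.03      ] (np.float64(391.2710440904982), np.float64(269.0236062600702))
```

Consistent. Going down to grip it and lift.

Call:
{"fn": "drive_tool", "kwargs": {"increments": [[-0.003, 0.003, 0.08, 0, 0, 0, 85], [-0.003, 0.003, 0.13, 0, 0, 0, 85], [-0.003, 0.003, 0.165, 0, 0, 0, 85], [-0.003, 0.003, 0.182, 0, 0, 0, 85], [-0.003, 0.003, 0.182, 0, 0, 0, 85]]}}

```text
time: 22.85
tcp_pos: [0.6602, 0.1749, 0.0042]
tcp_rot: [[0.857, 0.515, -0.005], [0.515, -0.857, -0.002], [-0.006, -0.001, -1.0]]
wrist_force: [-1.0, -0.2, 0.5]
opening: 0.997
```

Call:
{"fn": "drive_tool", "kwargs": {"increments": [[0, 0, 0, 0, 0, 0, 60], [0, 0, 0, 0, 0, 0, 50], [0, 0, 0, 0, 0, 0, 46], [0, 0, 0, 0, 0, 0, 46], [0, 0, 0, 0, 0, 0, 46]], "squeeze": 40}}

```text
time: 23.27
tcp_pos: [0.6612, 0.175, 0.0057]
tcp_rot: [[0.857, 0.515, -0.003], [0.515, -0.857, -0.002], [-0.003, 0.0, -1.0]]
wrist_force: [-0.1, -0.2, 6.6]
opening: 0.62
```

Call:
{"fn": "drive_tool", "kwargs": {"increments": [[0, 0, -0.05, 0, 0, 0, 46], [0, 0, -0.12, 0, 0, 0, 46], [0, 0, -0.2, 0, 0, 0, 46], [0, 0, -0.27, 0, 0, 0, 46], [0, 0, -0.27, 0, 0, 0, 46]]}}

```text
time: 23.68
tcp_pos: [0.6644, 0.1756, 0.0919]
tcp_rot: [[0.857, 0.515, 0.006], [0.515, -0.857, -0.001], [0.004, 0.004, -1.0]]
wrist_force: [2.3, -0.6, -1.2]
opening: 0.615
```

```bash
python3 mv.py .4551 .1895 .085 31;python3 - <<'E'
from h import *
shot('scene','s17.png')
im=cv2.imread('pics/s17.png');cv2.imwrite('pics/s17c.png',cv2.resize(im[90:210,270:430],(800,600),interpolation=cv2.INTER_CUBIC))
E
```

```text
shift [-0.574 -0.399  0.019] turn [ 0.004 -0.004  0.   ] dist 0.21 j6 -0.44 F [ 2.3 -0.6 -1.2] op 0.61 t 23.68 tcp [0.6644 0.1756 0.0919]
```

View pics/s17c.png

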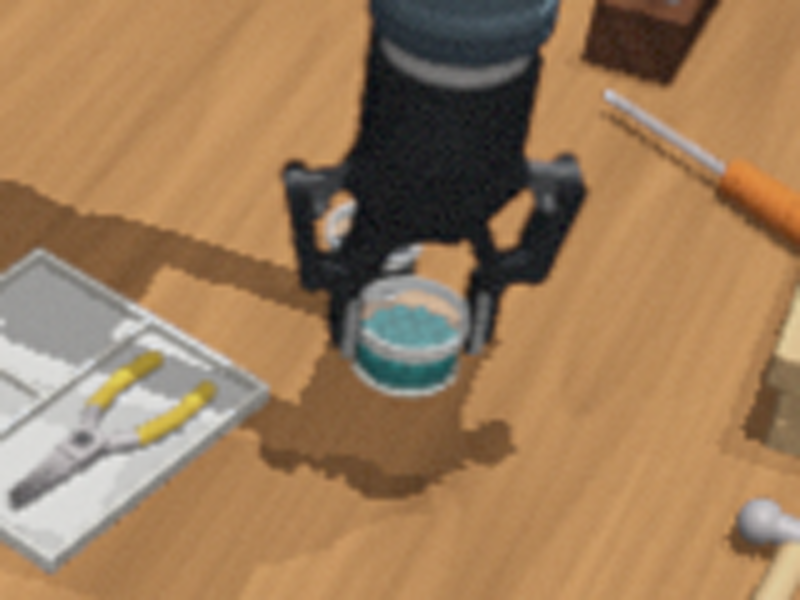

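The turquoise tub is held upright. I'll move it over the white tray's +y square bay.

Call:
{"fn": "drive_tool", "kwargs": {"increments": [[-0.574, -0.399, 0, 0, 0, 0, 46], [-0.574, -0.399, 0, 0, 0, 0, 46], [-0.574, -0.399, 0, 0, 0, 0, 46], [-0.574, -0.399, 0, 0, 0, 0, 46], [-0.574, -0.399, 0, 0, 0, 0, 46]]}}

```text
time: 24.15
tcp_pos: [0.4507, 0.189, 0.0873]
tcp_rot: [[0.857, 0.515, -0.0], [0.515, -0.857, -0.002], [-0.001, 0.002, -1.0]]
wrist_force: [-0.1, -0.1, -0.4]
opening: 0.616
```

Call:
{"fn": "drive_tool", "kwargs": {"increments": [[0, 0, 0, 0, 0, 0, 46], [0, 0, 0, 0, 0, 0, 46], [0, 0, 0, 0, 0, 0, 46], [0, 0, 0, 0, 0, 0, 46], [0, 0, 0, 0, 0, 0, 46]]}}

```text
time: 24.57
tcp_pos: [0.4524, 0.1889, 0.0872]
tcp_rot: [[0.858, 0.514, 0.001], [0.514, -0.858, -0.002], [-0.0, 0.002, -1.0]]
wrist_force: [-1.1, -0.6, -1.7]
opening: 0.617
```

```bash
python3 mv.py .4551 .1895 .012 31
```

```text
shift [0.009 0.002 0.251] turn [ 0.002  0.    -0.001] dist 0.075 j6 -0.37 F [-1.1 -0.6 -1.7] op 0.62 t 24.57 tcp [0.4524 0.1889 0.0872]
```

Call:
{"fn": "drive_tool", "kwargs": {"increments": [[0.009, 0.002, 0.08, 0, 0, 0, 46], [0.009, 0.002, 0.14, 0, 0, 0, 46], [0.009, 0.002, 0.2, 0, 0, 0, 46], [0.009, 0.002, 0.235, 0, 0, 0, 46], [0.009, 0.002, 0.25, 0, 0, 0, 46]]}}

```text
time: 24.98
tcp_pos: [0.4551, 0.1892, 0.0102]
tcp_rot: [[0.858, 0.514, -0.002], [0.514, -0.858, -0.002], [-0.003, 0.001, -1.0]]
wrist_force: [0.3, 0.3, -1.3]
opening: 0.615
```

```bash
python3 mv.py .4551 .1895 .0095 31;python3 - <<'E'
from h import *
shot('scene','s18.png')
im=cv2.imread('pics/s18.png');cv2.imwrite('pics/s18c.png',cv2.resize(im[110:230,210:370],(800,600),interpolation=cv2.INTER_CUBIC))
E
```

```text
shift [ 0.    -0.001  0.002] turn [ 0.001  0.002 -0.001] dist 0.001 j6 -0.37 F [ 0.3  0.3 -1.3] op 0.62 t 24.98 tcp [0.4551 0.1892 0.0102]
```

View pics/s18c.png

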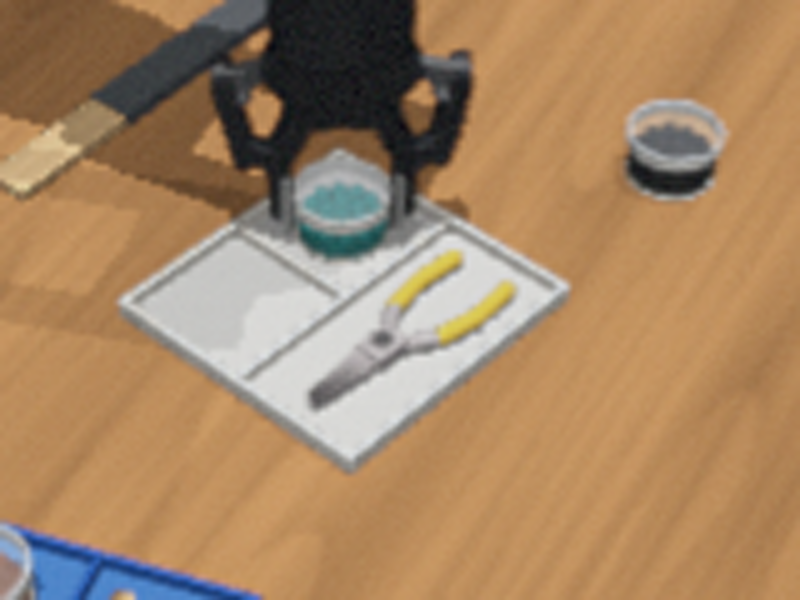

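Call:
{"fn": "drive_tool", "kwargs": {"increments": [[0, 0, 0.003, 0, 0, 0, 46], [0, 0, 0.005, 0, 0, 0, 46], [0, 0, 0.007, 0, 0, 0, 46], [0, 0, 0.007, 0, 0, 0, 46], [0, 0, 0.007, 0, 0, 0, 46]]}}

```text
time: 25.45
tcp_pos: [0.4558, 0.1892, 0.0097]
tcp_rot: [[0.858, 0.514, -0.0], [0.514, -0.858, -0.002], [-0.002, 0.002, -1.0]]
wrist_force: [-3.2, -0.9, 7.5]
opening: 0.613
```

The tub has touched down. I'll let go and back off.

Call:
{"fn": "drive_tool", "kwargs": {"increments": [[0, 0, -0.002, 0, 0, 0, 56], [0, 0, -0.003, 0, 0, 0, 60], [0, 0, -0.004, 0, 0, 0, 64], [0, 0, -0.01, 0, 0, 0, 64], [0, 0, -0.02, 0, 0, 0, 66]]}}

```text
time: 25.87
tcp_pos: [0.4557, 0.1892, 0.0157]
tcp_rot: [[0.858, 0.514, -0.001], [0.514, -0.858, -0.002], [-0.002, 0.001, -1.0]]
wrist_force: [0.0, -0.1, 0.1]
opening: 0.771
```

Call:
{"fn": "drive_tool", "kwargs": {"increments": [[0, 0, -0.08, 0, 0, 0, 66], [0, 0, -0.2, 0, 0, 0, 66], [0, 0, -0.32, 0, 0, 0, 70], [0, 0, -0.44, 0, 0, 0, 70], [0, 0, -0.5, 0, 0, 0, 70]]}}

```text
time: 26.28
tcp_pos: [0.4577, 0.1899, 0.1703]
tcp_rot: [[0.858, 0.514, 0.005], [0.514, -0.858, -0.001], [0.004, 0.004, -1.0]]
wrist_force: [1.6, -0.0, 0.3]
opening: 0.82
```

Call:
{"fn": "drive_tool", "kwargs": {"increments": [[-0.2, -0.7, -0.1, 0, 0, 0, 70], [-0.2, -0.7, -0.1, 0, 0, 0, 70], [-0.2, -0.7, -0.1, 0, 0, 0, 70], [-0.2, -0.7, -0.1, 0, 0, 0, 70], [-0.2, -0.7, -0.1, 0, 0, 0, 70]]}}

```text
time: 26.7
tcp_pos: [0.305, 0.3321, 0.1982]
tcp_rot: [[0.858, 0.513, 0.006], [0.513, -0.858, -0.001], [0.005, 0.004, -1.0]]
wrist_force: [0.5, 0.3, 0.1]
opening: 0.818
```

Call:
{"fn": "drive_tool", "kwargs": {"increments": [[-0.1, -0.3, 0, 0, 0, 0, 70], [-0.1, -0.3, 0, 0, 0, 0, 70], [-0.1, -0.3, 0, 0, 0, 0, 70], [-0.1, -0.3, 0, 0, 0, 0, 70], [-0.1, -0.3, 0, 0, 0, 0, 70]]}}

```text
time: 27.12
tcp_pos: [0.2325, 0.3942, 0.1979]
tcp_rot: [[0.857, 0.515, 0.006], [0.515, -0.857, -0.001], [0.005, 0.004, -1.0]]
wrist_force: [0.4, -0.5, 0.0]
opening: 0.82
```

Call:
{"fn": "drive_tool", "kwargs": {"increments": [[0, 0, 0, 0, 0, 0, 70], [0, 0, 0, 0, 0, 0, 70], [0, 0, 0, 0, 0, 0, 70], [0, 0, 0, 0, 0, 0, 70], [0, 0, 0, 0, 0, 0, 70]]}}

```text
time: 27.53
tcp_pos: [0.2332, 0.3937, 0.1978]
tcp_rot: [[0.858, 0.514, 0.006], [0.514, -0.858, -0.001], [0.005, 0.004, -1.0]]
wrist_force: [0.3, 0.9, -0.4]
opening: 0.819
```

```bash
python3 - <<'E'
from h import *
shot('scene','s19.png');shot('top','t19.png')
im=cv2.imread('pics/s19.png');cv2.imwrite('pics/s19c.png',cv2.resize(im[80:350,90:450],(800,600),interpolation=cv2.INTER_CUBIC))
im=cv2.imread('pics/t19.png');cv2.imwrite('pics/t19c.png',cv2.resize(im[125:305,155:395],(800,600),interpolation=cv2.INTER_CUBIC))
E
```

View pics/s19c.png

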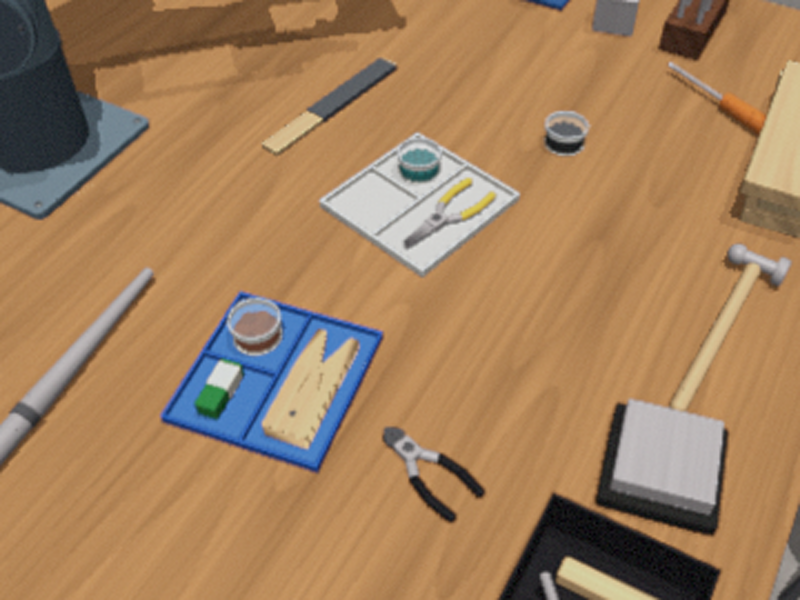

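View pics/t19c.png

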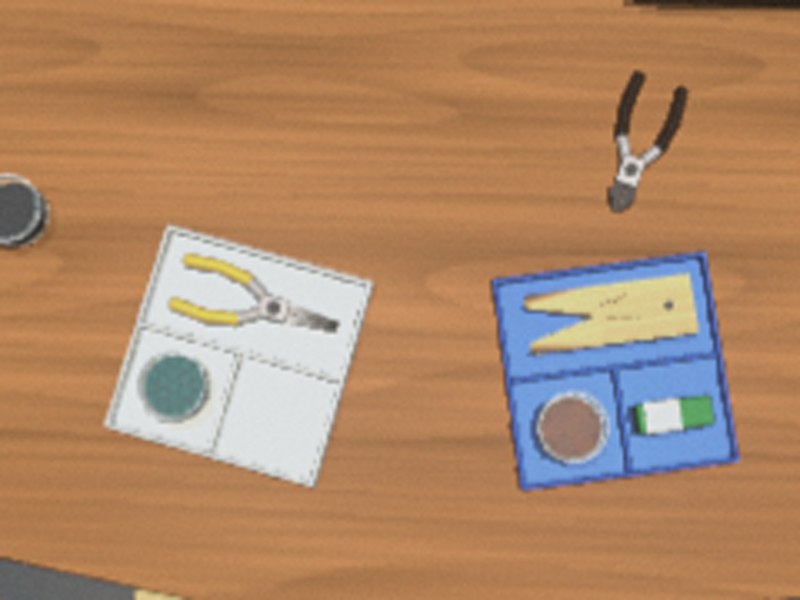

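Both pictures show all five things flat and clear of the walls in the right bays. The black tub and cutters haven't moved, and the gripper is clear of everything. Handing in.

```bash
python3 -c "
from station import manip
print(manip.finish_job())"
```

```text
the job is handed in; nothing more can be done
None
```

Both kits are made up and handed in at about 27.6 s of the 120 s allowed; `finish_job()` gave no verdict.

- **Blue tray (sawing kit):** the bench pin is in the long bay, the copper tub in the +y square bay and the green wax in the −y square bay.
- **White tray (beading kit):** the yellow-handled pliers are in the long bay and the turquoise tub in the +y square bay.

**Last checks:** the final top and scene pictures show all five things lying flat inside their bays. Both tubs are upright, and the black tub and cutters haven't moved. The gripper was open, about 0.2 m up and away from everything.

**Forces:** the highest wrist force I read was about 24 N, when setting the pliers down. I only saw the force at the end of each move, so a brief higher peak could have gone unseen.

**Disagreements:**
- One of the networks' guesses for the bench pin was actually the turquoise tub; I threw it out after looking at the picture.
- The two cameras first differed by up to 5 mm on the turquoise tub, so I used a value between them. The grip's slack covered the rest.
- My first pose fit for the wax had its corners in the wrong order. I fixed that before moving it.

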